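Ease an over-tight glass clamp on its ratchet

ROBOT

A 6-joint arm with a two-finger parallel gripper is mounted at the origin on the work surface. World frame = base frame: x ahead of the robot, y to its left, z up, the work surface at z = 0. Lengths are in m, angles in degrees, forces in N, time in s.
With the tool pointing down it reaches from about 0.35 to 0.875 m from the base axis. Payload 4.2 kg.
Tool frame: the origin (TCP) lies at the very end of the fingers, on their centre line; the grasp point (between the pads) lies behind it (r.grip_point_offset is the z of the grasp point in the tool frame, in m); z points along the fingers, y is the direction in which the jaws open and shut (so a half turn about z gives the same grasp; the last joint's range is limited). The gripper opens to 87 mm and grips with 3 to 60 N. Pads are 19 mm wide; open, the fingers measure 117 mm over their backs; the gripper's body (75 mm by 190 mm) begins 51 mm behind the grasp point.
Start: joints at [78.53, 22.042, 0.453, 0, -68.411, -14.817], TCP at [0.277, 0.56, 0.223] pointing down, gripper open.
Joint ranges: [-179.83, 179.83], [-69.29, 118.12], [-61.27, 80.66], [-181.25, 117.63], [-171.15, -9.14], [-177.46, 177.46]. Speed limits (degrees/s): [159.86, 159.86, 180, 180, 180, 180].

INTERFACE

Orientations are given as a 3x3 rotation matrix whose columns are the frame's x, y, z axes.
In Python, from station import r, capture, workorder gives the robot as it stands. The module is installed in compiled form; this text tells all that it offers.
- The arm moves only by the shell command python3 -m crank 'ROWS'. ROWS is JSON, a list of rows, each an object with "delta_rot": the turn, a rotation vector about the tool's x, y, z in rad, a list of three; "linear": the shift along the tool's x, y, z in m, a list of three; "gripper": the opening in per cent of the stroke, from 0 (shut) to 100 (fully open). A call has 1 to 10 rows; each row shifts and turns the commanded pose from where the row before left it, along the tool's axes as they then stand; what a row does not reach is not made up. A row lasts 1/8 s, in which the tool goes at most 62.5 mm and 10.7 degrees, less where a joint would pass 70% of its speed; a pose out of reach is approached as far as the arm can. A call is refused whole if a number of a shift passes 0.0625 or a number of a turn 0.188, either way. A call with a gripper value outside its range is refused whole. The fingers move at their own pace and stop on an object; the grip force is fixed at half the most. Time passes only in rows, so rows that do not move let the fingers close. It gives the time, the measured TCP pose, the force and the opening at its end, in the units of the state.
- r.sense(): the state, without advancing time (a new reading comes with each control period).
- capture(name): name is "scene" or "top" or "wrist"; returns a dict with "img" (480x640x3 uint8, blue, green, red), "fx", "fy", "cx", "cy" (pixels), "world_from_camera" (4x4, takes a point from camera to world coordinates). Camera axes: x right, y down, z forward; pixel columns grow to the right and rows downward; lengths in m; the calibration is good to about 2 mm. The wrist camera is an equidistant fisheye: a pixel r from the principal point sees the ray r / f radians off the axis. A picture is of the moment at which its call begins. There is no depth.
- workorder.finish_job(): hands the job in, once; it reports no verdict.
The state is a dict: "time_s": time; "joints": joint angles; "joint_velocities": joint speeds; "effort": joint torques, N m; "tcp_pos": TCP position; "ee_rot": TCP orientation; "wrist_force": force on the tool from outside, world axes, zero at the start; "moment": the same for the moment, N m; "gripper_width": opening from 0.0 (shut) to 1.0 (fully open).
Only numpy, scipy, OpenCV 4.12 (cv2) and the standard library are available. Lean on these libraries where they do the work, as an engineer would, in place of code of your own. Each camera call takes 0.05 s, during which the arm holds its last target.

TASK

The glass panel in the clamping jig is clamped far too hard: flip the ratchet pawl over so that it lies free, wind the knob back to its open stop and flip the pawl down onto the wheel again. Then click the knob up notch by notch and stop at the first notch at which the pawl holds the jaw pressed on the glass; no tighter. Never force the knob back against the engaged pawl, keep off the glass, and leave everything else where it lies.

Things in the scene. Friction and masses are not known exactly. Their poses are not given: they have to be found in the camera images.
- jig: Clamping jig fixed to the bench: wooden bed 240 x 400 x 18 mm, flat, at any yaw. Origin on the bench below the knob's upright axis, z up; bed from x -120 to 120, y -100 to 300 mm. Along +y: ratchet wheel with knob (y 0), jaw, glass panel, fence. Other things may lie on the bed beside the panel.
- jaw: Grey jaw block 170 x 22 x 30 mm that the knob drives along the jig's y (origin at its middle, bed height, y 72 mm in the jig's frame when open; top 49 mm above the bench). In front of it, on two sprung rods, a wooden pressing bar 150 x 8 x 18 mm, its face 45 mm ahead of this origin; springs hold it out with 6 N and add 1.05 N per mm pushed back, up to 24 mm.
- knob_grip (a point): Point on the knob's axis at the height to grip, 98 mm above the bench. The knob is a black upright bar 54 mm long, 16 mm thick, 36 mm high (78 to 114 mm above the bench) on a 26 mm steel stem on the wheel.
- wheel: Steel ratchet wheel, one part with the knob: 108 mm diameter, 16 saw teeth 6 mm high on the upper face of its rim (tops 44 mm above the bench). Origin on its axis at bed height; x axis along the knob's bar. Turning it free takes about 0.02 Nm; each newton on the glass adds 0.010 Nm. Let go, a loaded wheel springs back onto the pawl, an unloaded one stays; one that stops short of the pawl is not held yet.
- knob_turn (a joint): Knob angle in rad, clockwise seen from above, which tightens. 0: stop, jaw fully open, bar along the jig's x. Starts caught by notch 5, end at 3.2. A notch is pi/8 = 0.393 and moves the jaw 4 mm. The pawl catches notch n at n x 0.393 - 0.02: turn to n x 0.393 + 0.05 to 0.15, then let go. With the pawl off a loaded wheel unwinds by itself in about 1 s until the glass is unloaded.
- pawl: Steel pawl, a bell crank, 160 g. Origin on its pivot, a level pin along the jig's y, at x 55, y -46 mm in the jig's frame, 52 mm above the bench. In its frame (the jig's axes when engaged): arm 8 mm thick, x 6 to -57, y -20 to 5 mm, its end beak hangs 13 mm below the pivot; cheeks beside it at y 9.5 to 15.5 and -23.5 to -29.5, up to 58 mm above the bench.
- pawl_tab (a point): Middle of the 14 mm round bar (25 mm long, along the jig's y) on top of the pawl's thumb tab, a plate 6 mm thick that stands up from the pivot when engaged; 42 mm from the pivot, 94 mm above the bench when engaged.
- pawl_swing (a joint): Pawl angle in rad. 0: engaged, beak between the teeth (to 0.11 riding over one). It swings up and over to the jig's +x, to 1.83: arm upright, leaning 15 deg to +x, tab lying to +x. Falls by its weight: to 0 from below about 0.65, to 1.83 from above. Under load about 0.2 Nm lifts it out (5 N to +x on the tab's bar), else almost nothing.
- panel: Leaded glass panel, flat, six tiles in lead, 140 mm along the jig's x, 6 mm thick, hand-cut to somewhere between 105 and 115 mm along the jig's y. Loose on the bed between pressing bar and fence. Origin at the centre of its underside.
- fence: Grey fence bar 200 x 24 x 30 mm across the bed with two wing screws, bolted at a place that differs from job to job; the panel bears on its side towards the jaw. Origin at the centre of its underside, axes parallel to the jig's.
- tapping_block: Bystander: loose wooden block 26 x 70 x 22 mm lying on the bed beside the panel. Origin centre of underside.
- pliers: Bystander: pliers, 165 mm long, lying on the bench. Origin under the pivot.
- glass_cutter: Bystander: pen-shaped glass cutter, 140 mm, lying. Origin below its middle.
- marker: Bystander: marker pen, 135 mm, lying. Origin below its middle.
- flux_bottle: Bystander: white bottle, 52 mm diameter, 130 mm tall. Origin centre of underside.
- jar: Bystander: glass jar with metal lid, 70 mm diameter, 90 mm tall. Origin centre of underside.
- mug: Bystander: white mug, 80 mm diameter, 90 mm tall. Origin centre of underside.

How it is judged:
By the outcome, as a careful person would: the job done as asked, in the order asked, and still so for the second after the job is handed in, with the robot touching nothing.
It also fails if it takes over 67 s, if anything falls off the work surface, if the arm or the gripper's body presses on something with over 40 N, if the wrist force passes 120 N, or if a joint passes its speed limit or range.

## Working session

There is one attempt and no reset: what is moved stays moved. The work goes in short steps, Python scripts to look and compute and a shell command to move; the robot and the scene stay as the last step left them, time stands still between calls to the robot, and variables do not carry over. Pictures are saved under pics/ and viewed, and the job is handed in when it is done.

```bash
mkdir -p pics
python3 - <<'E'
from station import r,capture
import cv2,numpy as np
np.set_printoptions(precision=4,suppress=True)
for n in("scene","top","wrist"):
    c=capture(n);cv2.imwrite(f"pics/{n}0.png",c["img"]);print(n,c["fx"],c["fy"],c["cx"],c["cy"]);print(np.array(c["world_from_camera"]))
print(r.sense(),r.grip_point_offset)
E
```

```text
scene 456.06052154144527 456.06052154144527 324.0125752739801 243.39889034614492
[[ 0.8512  0.326  -0.4114  0.9354]
 [ 0.5247 -0.5484  0.651  -0.6702]
 [-0.0134 -0.77   -0.6379  0.7001]
 [ 0.      0.      0.      1.    ]]
top 619.285056302879 619.285056302879 326.49067200503845 244.0134253365533
[[-0.0062 -0.9928  0.1193  0.3378]
 [-0.9998  0.004  -0.018  -0.0379]
 [ 0.0174 -0.1194 -0.9927  1.6493]
 [ 0.      0.      0.      1.    ]]
wrist 371.64829954431775 371.64829954431775 319.02380513390085 241.72392133539893
[[-0.4429 -0.8643 -0.2385  0.3416]
 [-0.8966  0.4278  0.1149  0.5291]
 [ 0.0027  0.2647 -0.9643  0.3836]
 [ 0.      0.      0.      1.    ]]
{'time_s': 0.15, 'joints': array([ 78.5297,  22.0804,   0.3981,  -0.0189, -68.4116, -14.8186]), 'joint_velocities': array([-0.0537, -0.2202,  0.3421,  0.0423,  0.0018, -0.1091]), 'effort': array([  0.    , -39.1053,  18.7587,   4.2223,   0.0123,  -0.0001]), 'tcp_pos': array([0.2766, 0.56  , 0.2217]), 'ee_rot': array([[ 0.8965, -0.443 , -0.0006],
       [-0.443 , -0.8965, -0.0015],
       [ 0.0001,  0.0017, -1.    ]]), 'wrist_force': array([ 0.6815,  0.0197, -0.4663]), 'moment': array([ 0.0056,  0.0368, -0.0206]), 'gripper_width': 1.001110545630387} -0.0187
```

View pics/scene0.png

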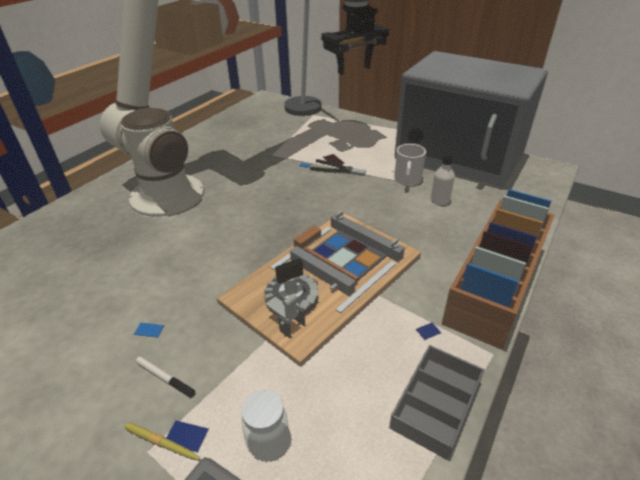

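View pics/top0.png

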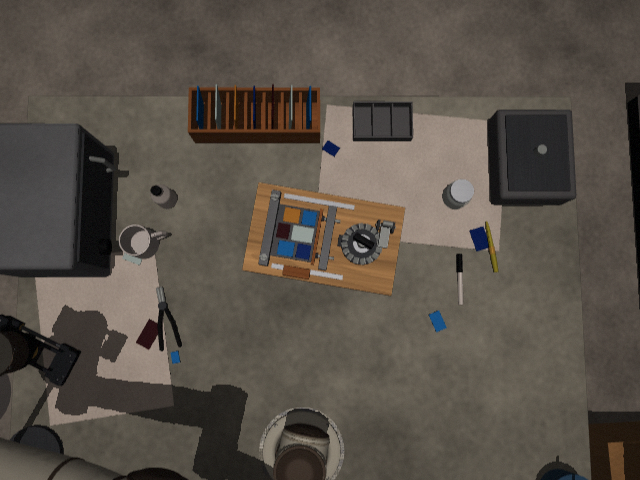

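View pics/wrist0.png

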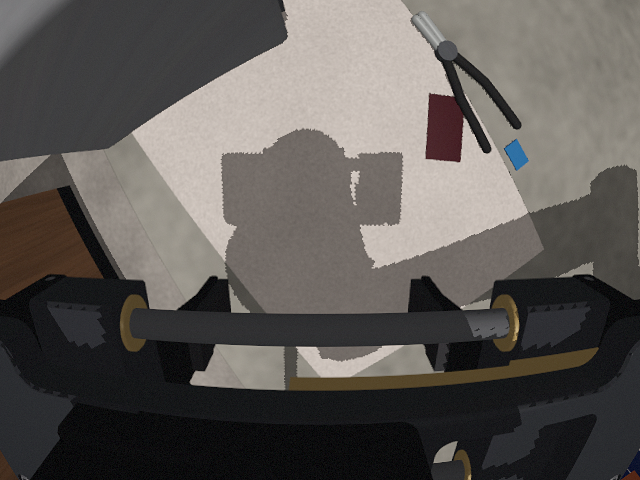

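The top view shows the bed with corners at about (258,183), (405,207), (391,295) and (243,271). The wheel is at (360,243), the pawl at (386,232) and the fence at (270,228). Next I'll measure the bed accurately.

```bash
cat > h.py <<'E'
import cv2,numpy as np
from station import r,capture
np.set_printoptions(precision=4,suppress=True)
def cast(c,px,z):
    T=np.array(c["world_from_camera"]);px=np.atleast_2d(px).astype(float)
    d=np.c_[(px[:,0]-c["cx"])/c["fx"],(px[:,1]-c["cy"])/c["fy"],np.ones(len(px))]@T[:3,:3].T
    return T[:3,3]+d*((z-T[2,3])/d[:,2])[:,None]
def proj(c,P):
    T=np.array(c["world_from_camera"]);q=(np.atleast_2d(P)-T[:3,3])@T[:3,:3]
    return np.c_[q[:,0]/q[:,2]*c["fx"]+c["cx"],q[:,1]/q[:,2]*c["fy"]+c["cy"]]
def projf(c,P):
    T=np.array(c["world_from_camera"]);q=(np.atleast_2d(P)-T[:3,3])@T[:3,:3]
    rr=np.hypot(q[:,0],q[:,1]);th=np.arctan2(rr,q[:,2])
    return np.c_[q[:,0]/rr*th*c["fx"]+c["cx"],q[:,1]/rr*th*c["fy"]+c["cy"]]
E
python3 - <<'E'
from h import *
for n,roi in(("top",(220,160,430,315)),("scene",(200,190,440,370))):
    c=capture(n);im=c["img"];hsv=cv2.cvtColor(im,cv2.COLOR_BGR2HSV)
    m=cv2.inRange(hsv,(8,70,70),(22,200,255));k=np.zeros_like(m);x0,y0,x1,y1=roi;k[y0:y1,x0:x1]=m[y0:y1,x0:x1]
    k=cv2.morphologyEx(k,cv2.MORPH_CLOSE,np.ones((3,3)));k=cv2.morphologyEx(k,cv2.MORPH_OPEN,np.ones((3,3)))
    cs,_=cv2.findContours(k,0,2);pts=np.vstack([q for q in cs if cv2.contourArea(q)>100])
    P=cast(c,pts[:,0],.018)
    h=cv2.convexHull((P[:,:2]*1000).astype(np.float32))
    print(n,cv2.minAreaRect(h)); print(cv2.boxPoints(cv2.minAreaRect(h)))
    s=cv2.resize(im[y0:y1,x0:x1],None,fx=3,fy=3,interpolation=2);cv2.imwrite(f"pics/{n}_z.png",s)
E
```

```text
top ((549.5530395507812, -60.35099792480469), (400.8123474121094, 242.45484924316406), 79.88815307617188)
[[ 395.0233 -236.3603]
 [ 633.7121 -278.9282]
 [ 704.0828  115.6583]
 [ 465.394   158.2262]]
scene ((543.0409545898438, -62.86039733886719), (406.06396484375, 262.84576416015625), 79.96355438232422)
[[ 378.2459 -239.8817]
 [ 637.0694 -285.6891]
 [ 707.836   114.1609]
 [ 449.0125  159.9683]]
```

View pics/top_z.png

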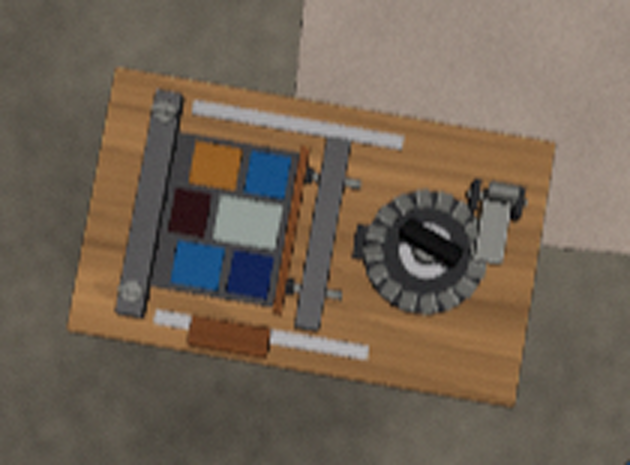

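View pics/scene_z.png

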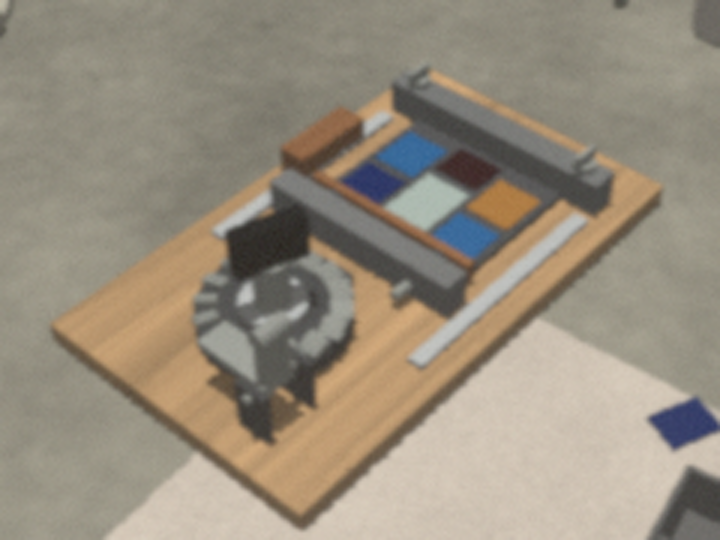

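The bed fit gives a jig origin of about (0.532, -0.159) and a jig y axis at 79.9°. I'll move over the jig now and look with the wrist camera.

```bash
python3 -m crank '[{"delta_rot":[0,0,0],"linear":[0.035,0.035,0],"gripper":100},{"delta_rot":[0,0,0],"linear":[0.037,0.036,0],"gripper":100},{"delta_rot":[0,0,0],"linear":[0.037,0.036,0],"gripper":100},{"delta_rot":[0,0,0],"linear":[0.037,0.036,0],"gripper":100},{"delta_rot":[0,0,0],"linear":[0.037,0.036,0],"gripper":100},{"delta_rot":[0,0,0],"linear":[0.037,0.036,0],"gripper":100},{"delta_rot":[0,0,0],"linear":[0.037,0.036,0],"gripper":100},{"delta_rot":[0,0,0],"linear":[0.037,0.036,0],"gripper":100}]'
```

```text
time_s: 1.25
tcp_pos: [0.4135, 0.1713, 0.2228]
ee_rot: [[0.897, -0.442, 0.001], [-0.442, -0.897, 0.0], [0.0, -0.001, -1.0]]
wrist_force: [0.7, 0.5, 0.3]
gripper_width: 0.998
```

```bash
python3 -m crank '[{"delta_rot":[0,0,0],"linear":[0.037,0.036,0],"gripper":0},{"delta_rot":[0,0,0],"linear":[0.037,0.036,0],"gripper":0},{"delta_rot":[0,0,0],"linear":[0.037,0.036,0],"gripper":0},{"delta_rot":[0,0,0],"linear":[0.037,0.036,0],"gripper":0},{"delta_rot":[0,0,0],"linear":[0.037,0.036,0],"gripper":0},{"delta_rot":[0,0,-0.14],"linear":[0.02,0.02,0],"gripper":0},{"delta_rot":[0,0,-0.14],"linear":[0,0,0],"gripper":0}]'
python3 - <<'E'
from h import *
c=capture("wrist");cv2.imwrite("pics/w1.png",c["img"]);s=r.sense();print(s["joints"],s["tcp_pos"],s["ee_rot"],s["time_s"])
E
```

```text
time_s: 2.12
tcp_pos: [0.5087, -0.0992, 0.2221]
ee_rot: [[0.984, -0.177, -0.001], [-0.177, -0.984, -0.0], [-0.001, 0.0, -1.0]]
wrist_force: [0.4, 0.4, -0.8]
gripper_width: 0.283
[  7.0119  11.6357 -14.416   -0.0036 -63.989   73.0429] [ 0.5085 -0.0984  0.2222] [[ 0.985  -0.1727 -0.0007]
 [-0.1727 -0.985  -0.    ]
 [-0.0007  0.0002 -1.    ]] 2.175
```

View pics/w1.png

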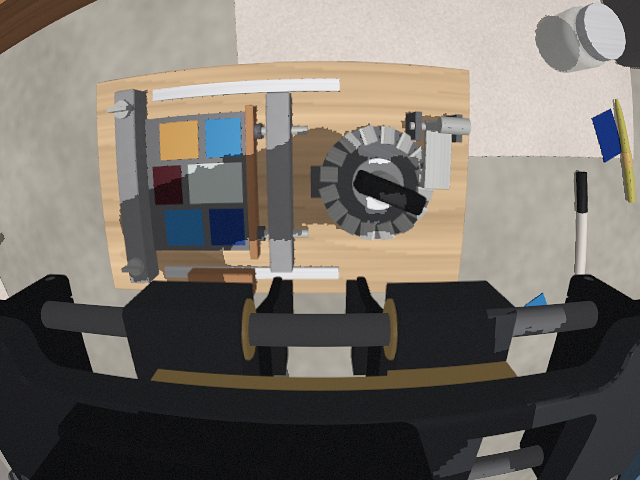

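The wrist view shows the knob top at (390,190), the tab bar at (455,125), the pressing bar at x≈252, the jaw at x≈280 and the fence at x≈130. I'll cast these pixels to get jig coordinates.

```bash
cat >> h.py <<'E'
def castf(c,px,z):
    T=np.array(c["world_from_camera"]);px=np.atleast_2d(px).astype(float)-[c["cx"],c["cy"]]
    rr=np.hypot(px[:,0],px[:,1]);th=rr/c["fx"]
    d=np.c_[px/rr[:,None]*np.sin(th)[:,None],np.cos(th)]@T[:3,:3].T
    return T[:3,3]+d*((z-T[2,3])/d[:,2])[:,None]
a=np.deg2rad(-10.11);J=np.array([[np.cos(a),-np.sin(a)],[np.sin(a),np.cos(a)]]);O=np.array([.532,-.1588])
def tojig(P): return (np.atleast_2d(P)[:,:2]-O)@J*1000
def toworld(j): return O+np.atleast_2d(j)[:,:2]/1000@J.T
E
python3 - <<'E'
from h import *
c=capture("wrist");cv2.imwrite("pics/w2.png",cv2.resize(c["img"][40:300,80:500],(800,495),interpolation=2))
for n,p,z in[("bedTL",(97,83),.018),("bedTR",(469,70),.018),("knob",(390,191),.114),("tab",(456,126),.101),("wheel",(377,181),.044)]:
    print(n,tojig(castf(c,p,z)))
print(r.sense()["tcp_pos"],tojig(r.sense()["tcp_pos"][None]))
E
```

```text
bedTL [[117.5423 299.9257]]
bedTR [[120.3647 -97.0677]]
knob [[3.1602 3.6829]]
tab [[ 55.0202 -51.1861]]
wheel [[3.1117 2.5828]]
[ 0.5084 -0.0979  0.2222] [[-33.9605  55.8126]]
```

View pics/w2.png

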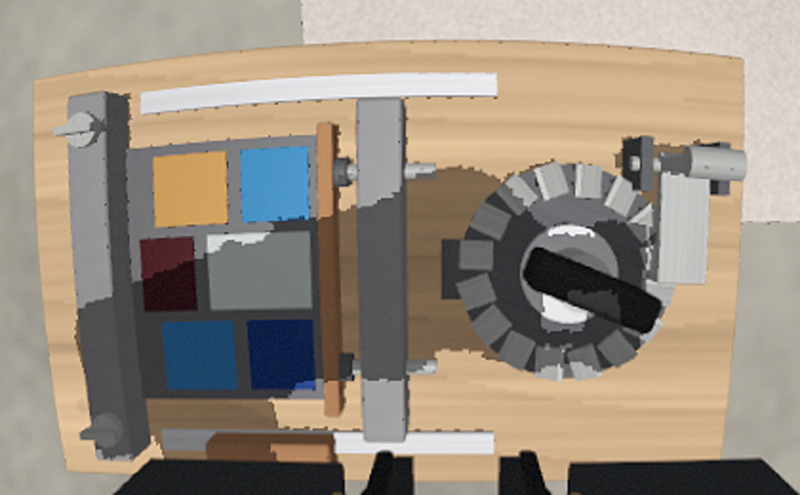

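Run:
```python
from h import *
c=capture("top")
im=c["img"]
cv2.imwrite("pics/t2.png",cv2.resize(im[190:290,320:420],(800,800),interpolation=2)[:600])
t={"img":0}
for n,p,z in[("knob",(363.3,240.7),.114),("tab",(388.3,223.5),.101),("wheel",(360.5,243.7),.044)]:
    print(n,tojig(cast(c,p,z)))
c=capture("wrist")
# sample jig-coord measures, pixel in zoom -> full
def f(x,y):return (80+x*420/800,40+y*260/495)
for n,p,z in[("bar face",f(319,270),.036),("jaw front",f(358,270),.049),("jaw back",f(407,270),.049),("fence top edge",f(112,270),.048),("fence base",f(128,200),.018),("panel back edge at bar",f(318,200),.024),("panel front",f(133,200),.024),("knobend1",f(535,262),.114),("knobend2",f(650,318),.114)]:
    print(n,tojig(castf(c,p,z)))
```

```text
knob [[-1.8852  0.567 ]]
tab [[ 54.109  -55.4759]]
wheel [[-1.343   2.6569]]
bar face [[  1.686  124.7213]]
jaw front [[  2.6142 103.1907]]
jaw back [[ 2.2331 79.6993]]
fence top edge [[  7.5392 233.672 ]]
fence base [[ 43.2974 236.4629]]
panel back edge at bar [[ 36.6659 126.5037]]
panel front [[ 42.9614 230.4203]]
knobend1 [[12.1724 26.1961]]
knobend2 [[ -9.4055 -20.4858]]
```

View pics/t2.png

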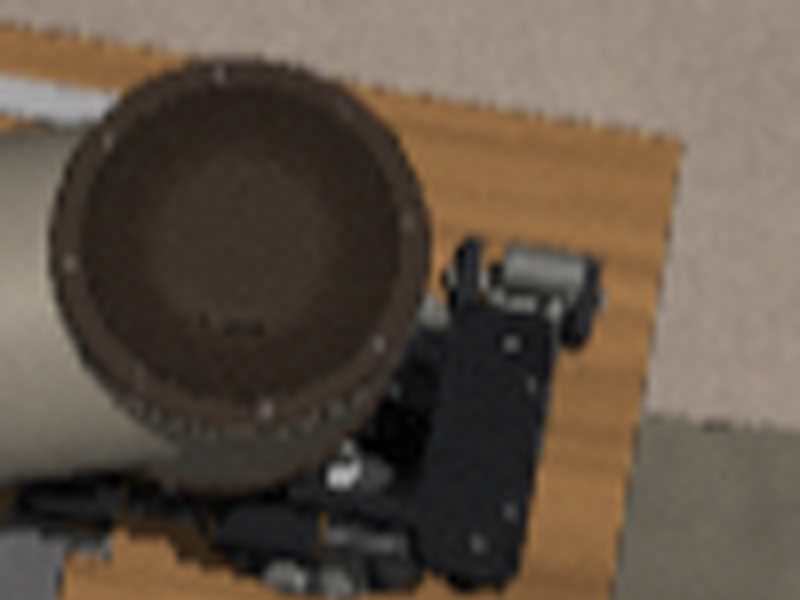

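Both cameras agree on the origin within about 2 mm. The bar is compressed by about 12 mm, so contact should be near 8–9 mm of jaw travel. I'll position the closed fingers on the −x side of the tab.

```bash
python3 -m crank '[{"delta_rot":[0,0,0],"linear":[0.032,0.054,0],"gripper":0},{"delta_rot":[0,0,0],"linear":[0.032,0.054,0],"gripper":0},{"delta_rot":[0,0,0],"linear":[0,0,0.05],"gripper":0},{"delta_rot":[0,0,0],"linear":[0,0,0.05],"gripper":0},{"delta_rot":[0,0,0],"linear":[0,0,0.03],"gripper":0},{"delta_rot":[0,0,0],"linear":[0,0,0],"gripper":0}]'
python3 - <<'E'
from h import *
c=capture("wrist");cv2.imwrite("pics/w3.png",c["img"]);s=r.sense();print(s["tcp_pos"],tojig(s["tcp_pos"]),s["time_s"])
c=capture("scene");cv2.imwrite("pics/s3.png",cv2.resize(c["img"][200:370,200:430],(800,591),interpolation=2))
E
```

```text
time_s: 3.08
tcp_pos: [0.5503, -0.2137, 0.0902]
ee_rot: [[0.984, -0.179, -0.006], [-0.179, -0.984, 0.001], [-0.006, 0.0, -1.0]]
wrist_force: [0.6, -0.9, 0.4]
gripper_width: 0.007
[ 0.5521 -0.2141  0.0924] [[ 29.4463 -50.883 ]] 3.125
```

View pics/w3.png

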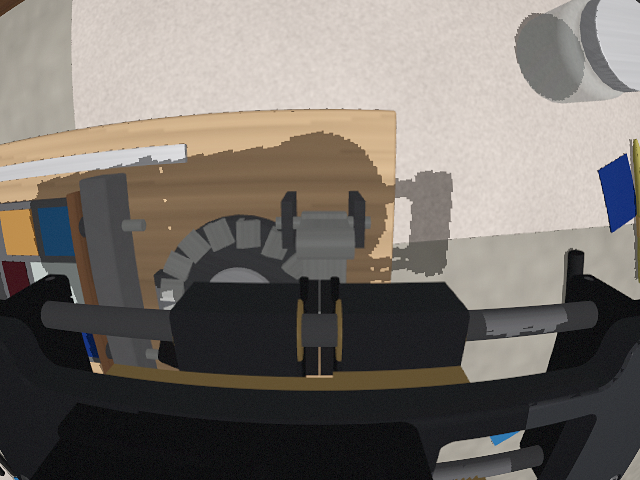

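View pics/s3.png

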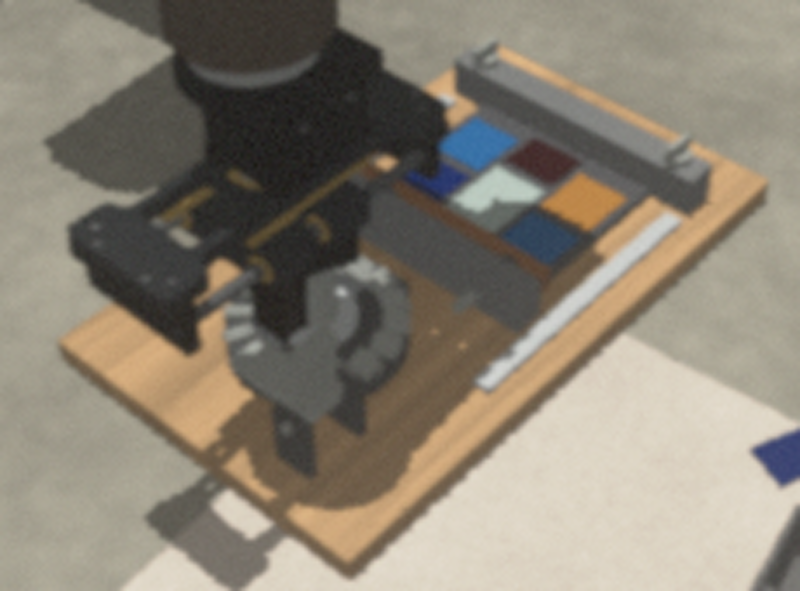

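The fingers are lined up with the tab bar at (325,235). Next I lower them slightly and push to +x.

```bash
python3 -m crank '[{"delta_rot":[0,0,0],"linear":[0,0.002,0.016],"gripper":0},{"delta_rot":[0,0,0],"linear":[0.010,0,0],"gripper":0},{"delta_rot":[0,0,0],"linear":[0.010,0,0],"gripper":0},{"delta_rot":[0,0,0],"linear":[0.008,0,0],"gripper":0},{"delta_rot":[0,0,0],"linear":[0.007,0,0],"gripper":0},{"delta_rot":[0,0,0],"linear":[0.006,0,0],"gripper":0}]'
python3 - <<'E'
from h import *
c=capture("wrist");cv2.imwrite("pics/w4.png",c["img"]);s=r.sense();print(s["tcp_pos"],tojig(s["tcp_pos"]),s["time_s"],s["wrist_force"])
E
```

```text
time_s: 3.92
tcp_pos: [0.593, -0.2238, 0.0767]
ee_rot: [[0.984, -0.178, 0.001], [-0.178, -0.984, -0.0], [0.001, 0.0, -1.0]]
wrist_force: [-0.9, -0.3, -0.4]
gripper_width: 0.001
[ 0.5936 -0.224   0.0767] [[ 72.1043 -53.3232]] 3.975 [ 1.0639 -0.7119 -0.3563]
```

View pics/w4.png

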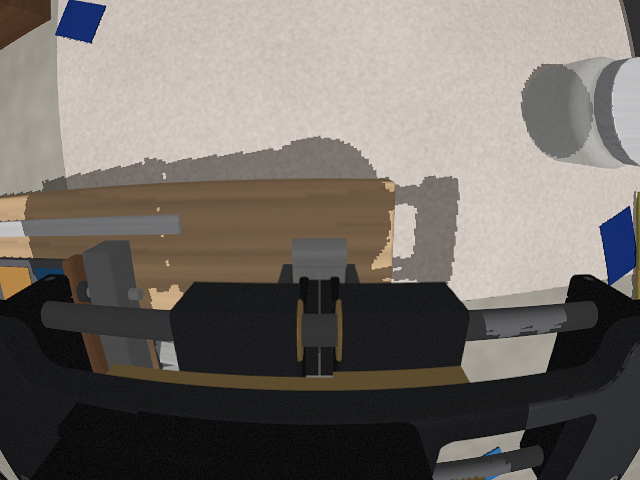

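The tab bar at (320,250) is just ahead of the fingers, so it has tipped past the balance point. I'll push a little more, let it fall, then lift.

```bash
python3 -m crank '[{"delta_rot":[0,0,0],"linear":[0.005,0,0],"gripper":0},{"delta_rot":[0,0,0],"linear":[0.004,0,0],"gripper":0},{"delta_rot":[0,0,0],"linear":[0,0,-0.04],"gripper":0},{"delta_rot":[0,0,0],"linear":[0,0,-0.05],"gripper":0},{"delta_rot":[0,0,0],"linear":[-0.04,-0.03,-0.04],"gripper":100},{"delta_rot":[0,0,0],"linear":[-0.04,-0.03,0],"gripper":100},{"delta_rot":[0,0,0],"linear":[-0.02,-0.02,0],"gripper":100}]'
python3 - <<'E'
from h import *
c=capture("wrist");cv2.imwrite("pics/w5.png",c["img"]);s=r.sense();print(s["tcp_pos"],tojig(s["tcp_pos"]),s["time_s"],s["wrist_force"],s["moment"])
E
```

```text
time_s: 4.85
tcp_pos: [0.5159, -0.1285, 0.2066]
ee_rot: [[0.984, -0.178, 0.001], [-0.178, -0.984, 0.001], [0.001, -0.001, -1.0]]
wrist_force: [0.5, 0.5, 0.5]
gripper_width: 0.264
[ 0.5144 -0.1269  0.2064] [[-22.9612  28.2911]] 4.9 [-3.716   1.1396 -0.6428] [0.1902 0.3957 0.0252]
```

View pics/w5.png

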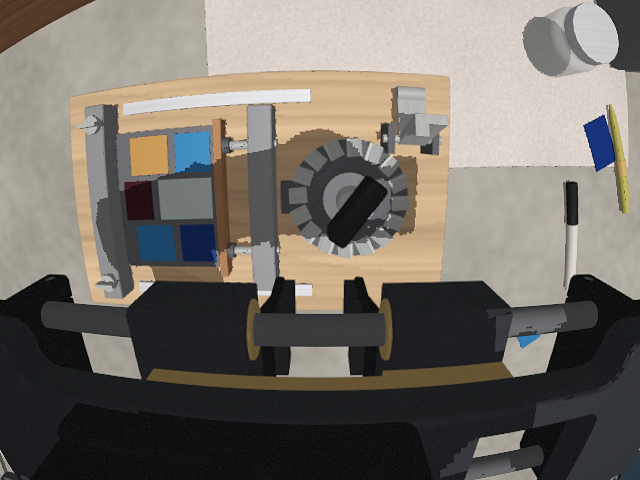

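The pawl now lies over at (415,120), and the knob has unwound to about 40°. Next I'll measure the knob angle precisely; where it stops gives the unload point.

```bash
cat >> h.py <<'E'
def knob(c,guess=(1.5,2.5)):
    # black top face of the knob in the wrist picture -> jig centre and angle (cw from jig x)
    g=cv2.cvtColor(c["img"],cv2.COLOR_BGR2GRAY)
    p=projf(c,np.r_[toworld(np.array([guess]))[0],.114][None])[0]
    m=(g<38).astype(np.uint8)*255;k=np.zeros_like(m);cv2.circle(k,tuple(int(v) for v in p),48,255,-1);m&=k
    m=cv2.morphologyEx(m,cv2.MORPH_OPEN,np.ones((3,3)))
    n,l,st,ce=cv2.connectedComponentsWithStats(m)
    i=1+np.argmax(st[1:,4]);cs,_=cv2.findContours((l==i).astype(np.uint8),0,2)
    q=tojig(castf(c,max(cs,key=cv2.contourArea)[:,0],.114)).astype(np.float32)
    rc=cv2.minAreaRect(q);(b)=cv2.boxPoints(rc)
    e=b[1]-b[0],b[2]-b[1];e=max(e,key=lambda v:np.hypot(*v))
    return rc,np.degrees(np.arctan2(-e[1],e[0]))%180
E
python3 - <<'E'
from h import *
c=capture("wrist");s=r.sense();print(knob(c),tojig(s["tcp_pos"]),s["time_s"],s["moment"])
x=c["img"][60:310,50:470];cv2.imwrite("pics/w6.png",cv2.resize(x,(800,476),interpolation=2))
E
```

```text
(((2.6663780212402344, 2.6549415588378906), (20.09988784790039, 52.89243698120117), 53.013031005859375), np.float32(36.98697)) [[-21.1517  27.4152]] 4.95 [-0.0739 -0.0463 -0.0044]
```

View pics/w6.png

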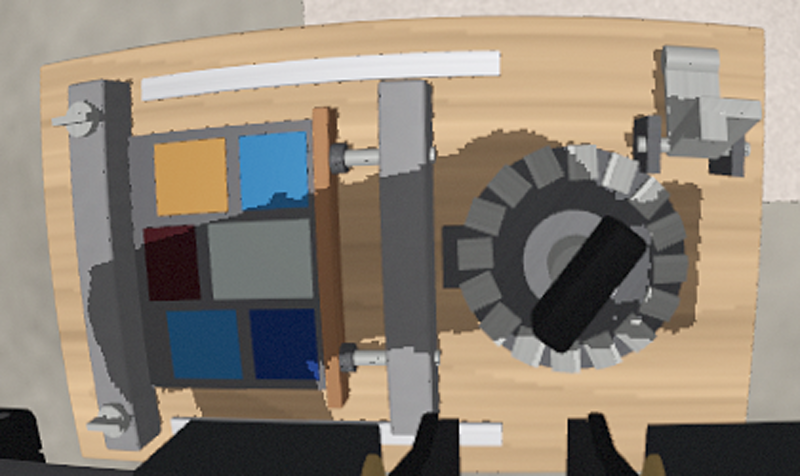

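The knob is at 37° (0.645 rad) and unloaded. I'll grip it.

```bash
python3 -m crank '[{"delta_rot":[0,0,0],"linear":[0.022,0.0255,0],"gripper":100},{"delta_rot":[0,0,0.161],"linear":[0,0,0.03],"gripper":100},{"delta_rot":[0,0,0.161],"linear":[0,0,0.03],"gripper":100},{"delta_rot":[0,0,0.161],"linear":[0,0,0.03],"gripper":100},{"delta_rot":[0,0,0.161],"linear":[0,0,0.03],"gripper":100},{"delta_rot":[0,0,0],"linear":[0,0,0.007],"gripper":100}]'
python3 - <<'E'
from h import *
s=r.sense();print(s["tcp_pos"],tojig(s["tcp_pos"]),s["gripper_width"],s["joints"],s["time_s"])
c=capture("scene");cv2.imwrite("pics/s7.png",cv2.resize(c["img"][200:370,200:430],(800,591),interpolation=2))
E
```

```text
time_s: 5.7
tcp_pos: [0.5337, -0.1592, 0.0764]
ee_rot: [[0.681, -0.732, -0.004], [-0.732, -0.681, 0.0], [-0.003, 0.003, -1.0]]
wrist_force: [0.7, 0.3, -0.5]
gripper_width: 0.977
[ 0.5337 -0.1592  0.0764] [[ 1.7812 -0.1161]] 0.9774227786690076 [  0.0605  24.1926 -19.8031  -0.0025 -46.2602  42.8648] 5.7
```

View pics/s7.png

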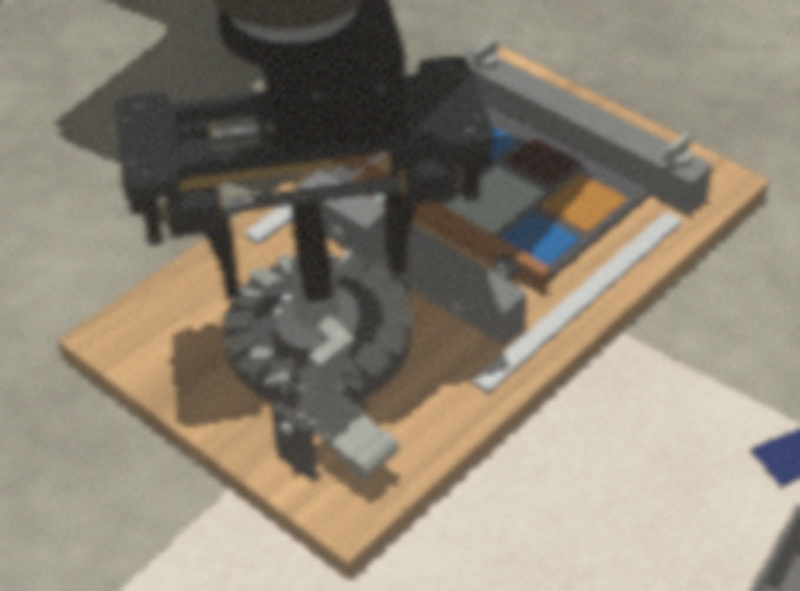

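The knob bar stands between the open fingers, and the pawl lies free with its tab to +x. I'll close the gripper and wind back.

```bash
python3 -m crank '[{"delta_rot":[0,0,0],"linear":[0,0,0],"gripper":0},{"delta_rot":[0,0,0],"linear":[0,0,0],"gripper":0},{"delta_rot":[0,0,0],"linear":[0,0,0],"gripper":0},{"delta_rot":[0,0,0],"linear":[0,0,0],"gripper":0},{"delta_rot":[0,0,0],"linear":[0,0,0],"gripper":0},{"delta_rot":[0,0,0],"linear":[0,0,0],"gripper":0}]'
python3 -c "
from h import *
s=r.sense();print(s['wrist_force'],s['moment'],s['gripper_width'])"
```

```text
time_s: 6.5
tcp_pos: [0.5347, -0.1586, 0.0787]
ee_rot: [[0.68, -0.733, 0.0], [-0.733, -0.68, -0.0], [0.0, -0.0, -1.0]]
wrist_force: [-0.9, -0.2, 0.1]
gripper_width: 0.399
[-0.9162 -0.1527  0.0505] [ 0.0408 -0.0296 -0.0228] 0.39871117761793773
```

```bash
python3 -m crank '[{"delta_rot":[0,0,0],"linear":[0,0,0],"gripper":0},{"delta_rot":[0,0,0],"linear":[0,0,0],"gripper":0},{"delta_rot":[0,0,0],"linear":[0,0,0],"gripper":0}]'
python3 -c "
from h import *
s=r.sense();print(s['wrist_force'],s['moment'],s['gripper_width'])"
```

```text
time_s: 6.88
tcp_pos: [0.5335, -0.1595, 0.0785]
ee_rot: [[0.68, -0.733, -0.003], [-0.733, -0.68, -0.001], [-0.001, 0.003, -1.0]]
wrist_force: [-2.4, -4.8, 1.0]
gripper_width: 0.272
[-2.3639 -4.7648  0.9516] [-1.3547  0.8445  0.063 ] 0.27170901851968426
```

```bash
python3 -m crank '[{"delta_rot":[0,0,0],"linear":[0,0,0],"gripper":0},{"delta_rot":[0,0,0],"linear":[0,0,0],"gripper":0}]'
python3 -c "
from h import *
s=r.sense();print(s['wrist_force'],s['moment'],s['gripper_width'],s['ee_rot']@[0,1,0],tojig(s['tcp_pos']))"
```

```text
time_s: 7.12
tcp_pos: [0.5335, -0.1595, 0.0785]
ee_rot: [[0.68, -0.733, -0.003], [-0.733, -0.68, -0.001], [-0.001, 0.003, -1.0]]
wrist_force: [-2.2, -4.1, 1.8]
gripper_width: 0.273
[-2.1643 -4.0856  1.8199] [-1.4107  0.8409  0.1018] 0.2732827219556837 [-0.733  -0.6802  0.0026] [[ 1.5698 -0.4033]]
```

Run:
```python
from h import *
c=capture("scene");cv2.imwrite("pics/s8.png",cv2.resize(c["img"][220:350,220:400],(800,578),interpolation=2))
c=capture("wrist");cv2.imwrite("pics/w8.png",c["img"])
```

```text
(no output)
```

View pics/s8.png

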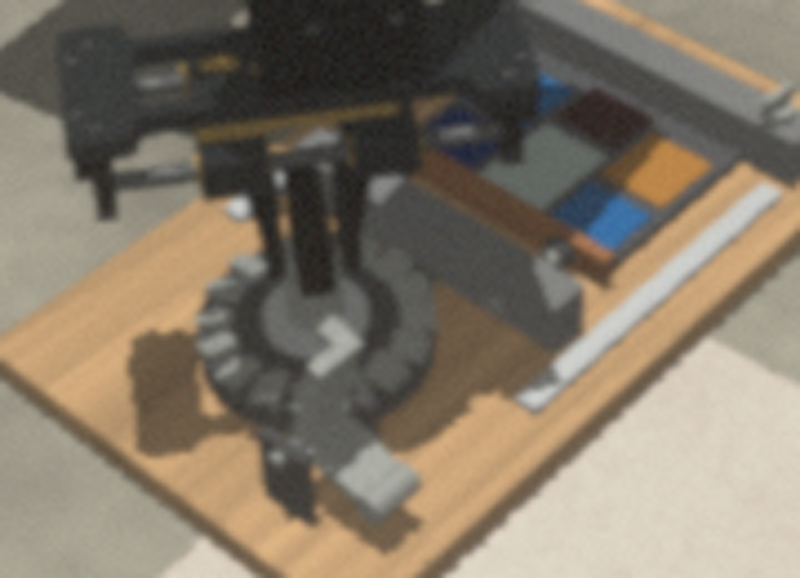

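View pics/w8.png

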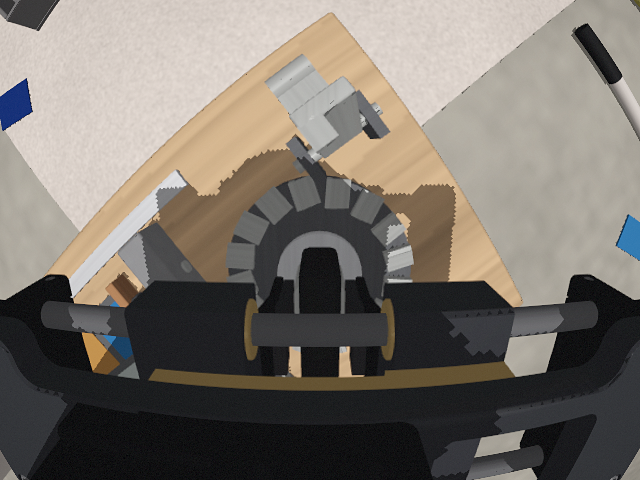

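```bash
python3 -m crank '[{"delta_rot":[0,0,0],"linear":[0,0.002,0],"gripper":0},{"delta_rot":[0,0,0],"linear":[0,0,0],"gripper":0}]'
python3 -c "
from h import *
s=r.sense();print(s['wrist_force']@s['ee_rot'],s['moment'],s['gripper_width'],tojig(s['tcp_pos']))"
```

```text
time_s: 7.48
tcp_pos: [0.5334, -0.1597, 0.0785]
ee_rot: [[0.68, -0.733, 0.001], [-0.733, -0.68, 0.001], [0.0, -0.001, -1.0]]
wrist_force: [-0.4, -0.3, 0.4]
gripper_width: 0.279
[-0.0604  0.5084 -0.4127] [ 0.1461  0.1083 -0.0072] 0.2788179348350705 [[ 1.5216 -0.5944]]
```

The tool is held by the knob: a 2 mm command relieved the side force with almost no motion. So the grip is good, and I'll wind back to the stop.

```bash
python3 -m crank '[{"delta_rot":[0,0,-0.15],"linear":[0,0,0],"gripper":0},{"delta_rot":[0,0,-0.15],"linear":[0,0,0],"gripper":0},{"delta_rot":[0,0,-0.15],"linear":[0,0,0],"gripper":0},{"delta_rot":[0,0,-0.1],"linear":[0,0,0],"gripper":0},{"delta_rot":[0,0,-0.05],"linear":[0,0,0],"gripper":0},{"delta_rot":[0,0,0],"linear":[0,0,0],"gripper":0}]'
python3 -c "
from h import *
s=r.sense();R=s['ee_rot'];print(s['wrist_force']@R,s['moment']@R,s['gripper_width'],tojig(s['tcp_pos']),'tool x cw from jig x rad',-np.arctan2(R[1,0],R[0,0])+a)"
```

```text
time_s: 8.22
tcp_pos: [0.5336, -0.1593, 0.0786]
ee_rot: [[0.975, -0.221, 0.001], [-0.221, -0.975, 0.001], [0.001, -0.001, -1.0]]
wrist_force: [-0.5, 2.4, -0.2]
gripper_width: 0.274
[-1.0657 -2.2597  0.1981] [ 0.7332 -0.1548  0.0064] 0.27355482188347013 [[ 1.7048 -0.2419]] tool x cw from jig x rad 0.04684707478273961
```

```bash
python3 -m crank '[{"delta_rot":[0,0,-0.05],"linear":[0,0,0],"gripper":0},{"delta_rot":[0,0,0],"linear":[0,0,0],"gripper":0}]'
python3 -c "
from h import *
s=r.sense();R=s['ee_rot'];print(s['wrist_force']@R,s['moment']@R,s['gripper_width'],tojig(s['tcp_pos']),'tool x cw from jig x rad',-np.arctan2(R[1,0],R[0,0])+a)"
python3 -m crank '[{"delta_rot":[0,0,-0.04],"linear":[0,0,0],"gripper":0},{"delta_rot":[0,0,0],"linear":[0,0,0],"gripper":0}]'
python3 -c "
from h import *
s=r.sense();R=s['ee_rot'];print(s['wrist_force']@R,s['moment']@R,s['gripper_width'],tojig(s['tcp_pos']),'tool x cw from jig x rad',-np.arctan2(R[1,0],R[0,0])+a)"
```

```text
time_s: 8.48
tcp_pos: [0.5336, -0.1593, 0.0785]
ee_rot: [[0.985, -0.173, 0.001], [-0.173, -0.985, 0.001], [0.001, -0.001, -1.0]]
wrist_force: [-0.3, 3.7, 0.5]
gripper_width: 0.274
[-0.9378 -3.6013 -0.5295] [ 1.2005 -0.12   -0.0212] 0.2743134900617605 [[ 1.7136 -0.2358]] tool x cw from jig x rad -0.002545051939597004
time_s: 8.72
tcp_pos: [0.5337, -0.1593, 0.0786]
ee_rot: [[0.991, -0.135, 0.001], [-0.135, -0.991, 0.001], [0.001, -0.001, -1.0]]
wrist_force: [0.3, 5.7, 0.0]
gripper_width: 0.272
[-0.4964 -5.6393 -0.0067] [1.6159 0.0329 0.2763] 0.2723381924562446 [[ 1.7264 -0.2484]] tool x cw from jig x rad -0.04126346088765337
```

At −0.04 rad the moment jumps to 0.28 Nm, so the open stop is reached. I'll release, rise and look.

```bash
python3 -m crank '[{"delta_rot":[0,0,0],"linear":[0,0,0],"gripper":70},{"delta_rot":[0,0,0],"linear":[0,0,0],"gripper":70},{"delta_rot":[0,0,0],"linear":[0,0,0],"gripper":70},{"delta_rot":[0,0,0],"linear":[0,0,-0.04],"gripper":0},{"delta_rot":[0,0,0],"linear":[-0.02,-0.02,-0.05],"gripper":0},{"delta_rot":[0,0,0.04],"linear":[-0.02,-0.02,-0.03],"gripper":0}]'
python3 - <<'E'
from h import *
c=capture("wrist");s=r.sense();R=s['ee_rot'];print(knob(c,(1.5,1)),tojig(s["tcp_pos"]),s["time_s"],s["gripper_width"],-np.arctan2(R[1,0],R[0,0])+a)
x=c["img"][60:310,50:470];cv2.imwrite("pics/w9.png",cv2.resize(x,(800,476),interpolation=2))
E
```

```text
time_s: 9.48
tcp_pos: [0.4992, -0.1152, 0.201]
ee_rot: [[0.985, -0.174, 0.003], [-0.174, -0.985, -0.001], [0.003, 0.0, -1.0]]
wrist_force: [0.4, 0.3, 0.1]
gripper_width: 0.36
(((1.1222858428955078, 2.9127702713012695), (18.134946823120117, 52.90885543823242), 89.81204223632812), np.float32(0.18795839)) [[-40.4684  38.5508]] 9.525 0.31599246753368326 -0.0025878528263510447
```

View pics/w9.png

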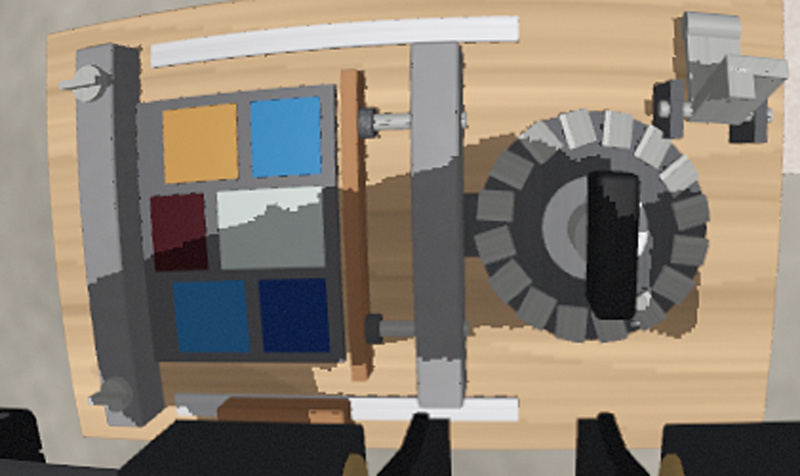

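The knob bar sits at 0.2°, on the stop, with the jaw open. Now I measure the panel edge against the jaw and bar (known at 83 and 117 mm), and check the fence.

Run:
```python
from h import *
c=capture("wrist")
def f(x,y):return (50+x*420/800,60+y*250/476)
for y in (110,140,300,340):
  pass
for n,p,z in[("panel edge",f(335,100),.024),("panel edge",f(343,345),.024),("bar face36",f(342,100),.040),("bar face36",f(353,345),.040),("jaw front",f(411,100),.049),("jaw front",f(417,345),.049),("jaw back",f(459,100),.049),("panel far",f(137,110),.024),("panel far",f(160,355),.024),("fence foot",f(137,110),.018),("fence top",f(110,150),.048),("fence top",f(129,360),.048)]:
    print(n,z,tojig(castf(c,p,z)))
cv2.imwrite("pics/w10.png",cv2.resize(c["img"][80:260,100:300],(800,720),interpolation=2)[:600])
```

```text
panel edge 0.024 [[ 62.8576 126.1885]]
panel edge 0.024 [[-60.6485 126.1044]]
bar face36 0.04 [[ 61.163  118.7724]]
bar face36 0.04 [[-56.3934 117.0194]]
jaw front 0.049 [[58.9995 84.9203]]
jaw front 0.049 [[-53.9273  84.107 ]]
jaw back 0.049 [[58.5127 63.4269]]
panel far 0.024 [[ 67.0181 237.257 ]]
panel far 0.024 [[-66.6011 233.286 ]]
fence foot 0.018 [[ 67.6583 240.712 ]]
fence top 0.048 [[ 46.0236 240.3088]]
fence top 0.048 [[-62.6717 239.4821]]
```

View pics/w10.png

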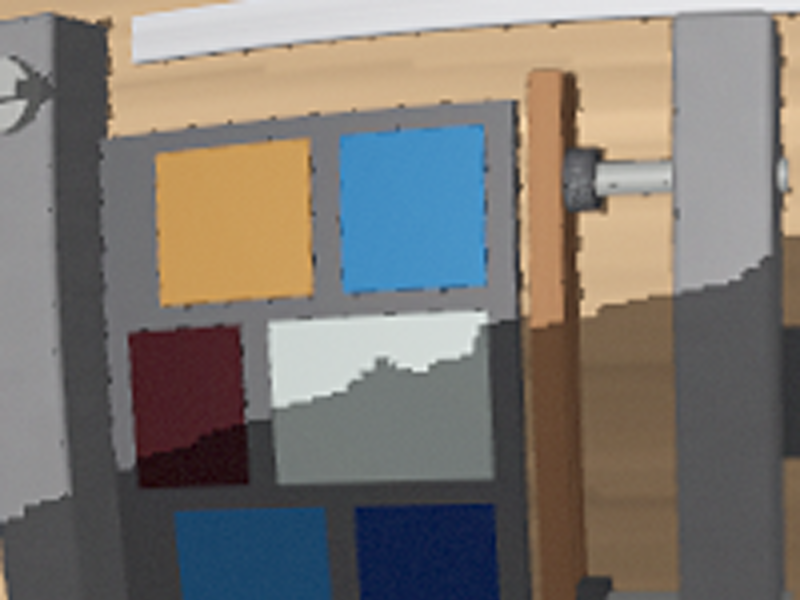

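The panel edge reads about 125 mm after bias correction, so contact is near s ≈ 8 ± 1 mm. The pawl springback will decide. Now I move to the pawl's +x side to flip it back.

```bash
python3 -m crank '[{"delta_rot":[0,0,0],"linear":[0.046,0.031,0],"gripper":0},{"delta_rot":[0,0,0],"linear":[0.046,0.031,0],"gripper":0},{"delta_rot":[0,0,0],"linear":[0.046,0.031,0],"gripper":0},{"delta_rot":[0,0,0],"linear":[0,0,0.041],"gripper":0},{"delta_rot":[0,0,0],"linear":[0,0,0.041],"gripper":0},{"delta_rot":[0,0,0],"linear":[0,0,0.041],"gripper":0},{"delta_rot":[0,0,0],"linear":[0,0,0],"gripper":0}]'
python3 - <<'E'
from h import *
s=r.sense();print(tojig(s["tcp_pos"]),s["tcp_pos"],s["gripper_width"],s["wrist_force"])
c=capture("scene");cv2.imwrite("pics/s11.png",cv2.resize(c["img"][220:370,220:400],(720,600),interpolation=2))
E
```

```text
time_s: 10.45
tcp_pos: [0.6155, -0.2305, 0.0706]
ee_rot: [[0.985, -0.173, -0.01], [-0.173, -0.985, 0.002], [-0.01, 0.0, -1.0]]
wrist_force: [-0.3, -0.7, 0.6]
gripper_width: 0.004
[[ 94.7557 -55.9499]] [ 0.6155 -0.2305  0.0706] 0.004079799338858698 [-0.2829 -0.699   0.5666]
```

View pics/s11.png

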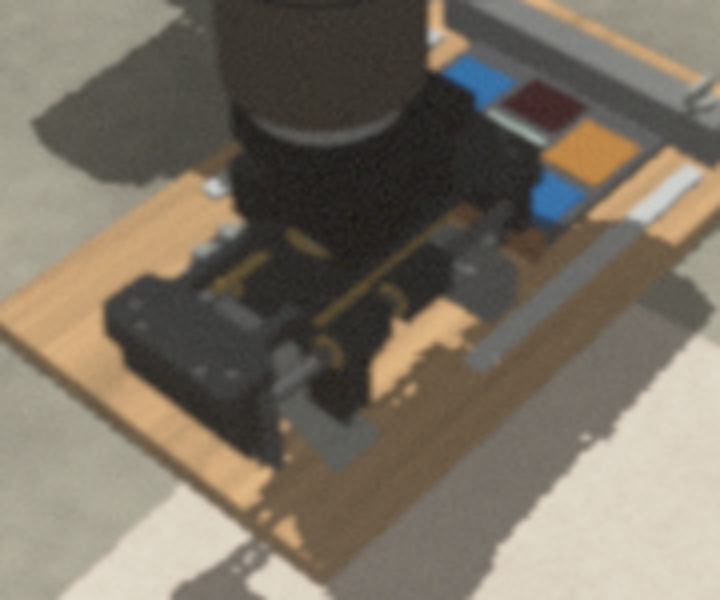

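The fingers stand above the tab, on the +x side of the arm, with no contact. I'll push to −x.

```bash
python3 -m crank '[{"delta_rot":[0,0,0],"linear":[-0.012,-0.002,0],"gripper":0},{"delta_rot":[0,0,0],"linear":[-0.01,0,0],"gripper":0},{"delta_rot":[0,0,0],"linear":[-0.01,0,0],"gripper":0},{"delta_rot":[0,0,0],"linear":[-0.01,0,0],"gripper":0},{"delta_rot":[0,0,0],"linear":[-0.01,0,0],"gripper":0},{"delta_rot":[0,0,0],"linear":[-0.01,0,0],"gripper":0},{"delta_rot":[0,0,0],"linear":[0,0,0],"gripper":0}]'
python3 - <<'E'
from h import *
s=r.sense();print(tojig(s["tcp_pos"]),s["tcp_pos"],s["gripper_width"],s["wrist_force"])
c=capture("scene");cv2.imwrite("pics/s12.png",cv2.resize(c["img"][220:370,220:400],(720,600),interpolation=2))
c=capture("wrist");cv2.imwrite("pics/w12.png",c["img"])
E
```

```text
time_s: 11.38
tcp_pos: [0.557, -0.2177, 0.0755]
ee_rot: [[0.985, -0.172, -0.001], [-0.172, -0.985, 0.0], [-0.001, -0.0, -1.0]]
wrist_force: [0.4, -0.8, -0.7]
gripper_width: 0.003
[[ 34.9041 -53.5556]] [ 0.557  -0.2177  0.0755] 0.002633198644759709 [ 0.4445 -0.8239 -0.6966]
```

View pics/s12.png

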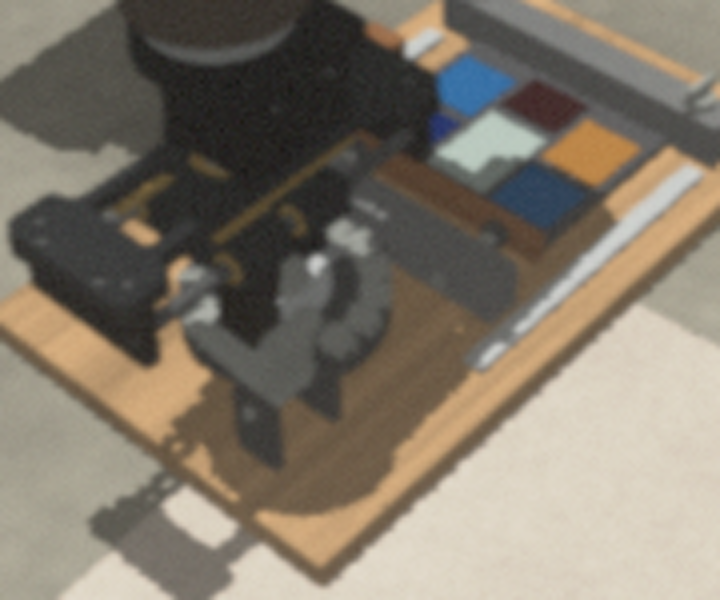

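View pics/w12.png

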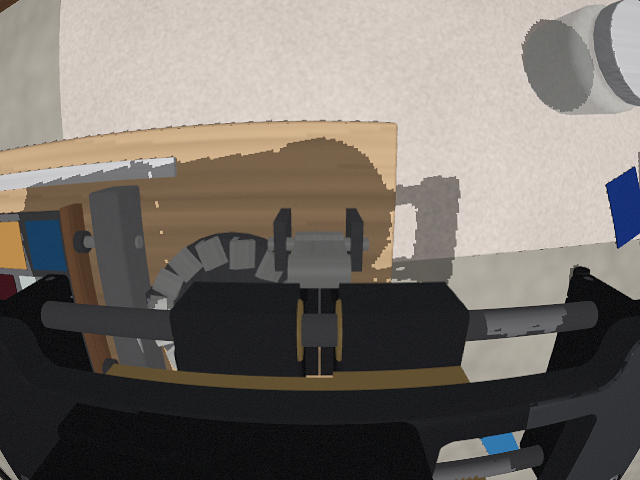

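The pawl appears down. I'll lift and look.

```bash
python3 -m crank '[{"delta_rot":[0,0,0],"linear":[0,0,-0.06],"gripper":100},{"delta_rot":[0,0,0],"linear":[0,0,-0.06],"gripper":100},{"delta_rot":[0,0,0],"linear":[-0.033,-0.035,0],"gripper":100},{"delta_rot":[0,0,0],"linear":[-0.033,-0.035,0],"gripper":100}]'
python3 - <<'E'
from h import *
c=capture("wrist");s=r.sense();R=s['ee_rot'];print(knob(c,(1.5,1)),tojig(s["tcp_pos"]),s["tcp_pos"],s["time_s"],s["gripper_width"],-np.arctan2(R[1,0],R[0,0])+a)
x=c["img"][60:310,50:470];cv2.imwrite("pics/w13.png",cv2.resize(x,(800,476),interpolation=2))
E
```

```text
time_s: 11.98
tcp_pos: [0.5051, -0.1368, 0.1962]
ee_rot: [[0.985, -0.173, 0.002], [-0.173, -0.985, 0.0], [0.002, -0.001, -1.0]]
wrist_force: [0.7, 0.3, -0.2]
gripper_width: 0.375
(((2.257936477661133, 1.3148446083068848), (53.610530853271484, 15.860888481140137), 0.5140751600265503), np.float32(179.48593)) [[-34.9754  19.3236]] [ 0.501  -0.1336  0.1957] 12.025 0.42019130999928506 -0.0044650074624034974
```

View pics/w13.png

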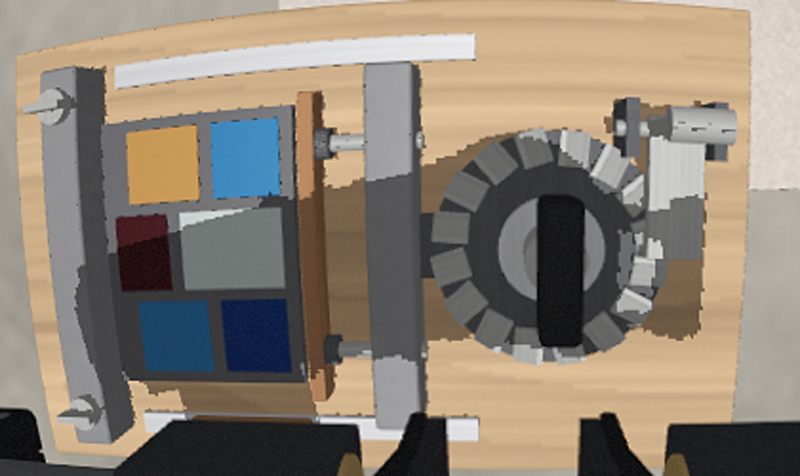

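The pawl is back on the wheel: its tab stands up at (700,125) and the arm points to −x. The knob is at 0°. I'll grip it again.

```bash
python3 -m crank '[{"delta_rot":[0,0,0.01],"linear":[0.0366,0.02,0.02],"gripper":45},{"delta_rot":[0,0,0.01],"linear":[0,0,0.045],"gripper":45},{"delta_rot":[0,0,0],"linear":[0,0,0.045],"gripper":45},{"delta_rot":[0,0,0],"linear":[0,0,0.007],"gripper":45},{"delta_rot":[0,0,0],"linear":[0,0,0],"gripper":0},{"delta_rot":[0,0,0],"linear":[0,0,0],"gripper":0},{"delta_rot":[0,0,0],"linear":[0,0,0],"gripper":0},{"delta_rot":[0,0,0],"linear":[0,0,0],"gripper":0}]'
python3 - <<'E'
from h import *
s=r.sense();R=s['ee_rot'];print(s['wrist_force']@R,s['moment']@R,s['gripper_width'],tojig(s['tcp_pos']),s["tcp_pos"][2],'cw rad',-np.arctan2(R[1,0],R[0,0])+a)
E
```

```text
time_s: 13.02
tcp_pos: [0.5398, -0.1609, 0.0801]
ee_rot: [[0.981, -0.192, 0.006], [-0.192, -0.981, 0.003], [0.005, -0.004, -1.0]]
wrist_force: [1.9, 9.5, -2.4]
gripper_width: 0.259
[-0.0117 -9.6432  2.4731] [ 3.0278 -0.0388  0.0651] 0.2589100912232407 [[ 8.0499 -0.658 ]] 0.0800785673612168 cw rad 0.016774627688194266
```

The grip is 6.5 mm off along the bar and side-loaded, so I'll open slightly, recentre and regrip.

```bash
python3 -m crank '[{"delta_rot":[0,0,0],"linear":[0,0,0],"gripper":45},{"delta_rot":[0,0,0],"linear":[0,0,0],"gripper":45},{"delta_rot":[0,0,0],"linear":[-0.0065,-0.003,0],"gripper":40},{"delta_rot":[0,0,0],"linear":[0,0,0],"gripper":0},{"delta_rot":[0,0,0],"linear":[0,0,0],"gripper":0},{"delta_rot":[0,0,0],"linear":[0,0,0],"gripper":0},{"delta_rot":[0,0,0],"linear":[0,0,0],"gripper":0}]'
python3 - <<'E'
from h import *
s=r.sense();R=s['ee_rot'];print(s['wrist_force']@R,s['moment']@R,s['gripper_width'],tojig(s['tcp_pos']),s["tcp_pos"][2],'cw rad',-np.arctan2(R[1,0],R[0,0])+a)
E
```

```text
time_s: 13.9
tcp_pos: [0.5319, -0.159, 0.079]
ee_rot: [[0.982, -0.191, 0.0], [-0.191, -0.982, 0.0], [-0.0, -0.0, -1.0]]
wrist_force: [-2.3, 5.2, 5.0]
gripper_width: 0.27
[-3.2698 -4.6398 -4.95  ] [ 1.2512 -0.8283  0.0226] 0.26980390811883853 [[-0.0263 -0.2085]] 0.07899740602859204 cw rad 0.01619735041657097
```

Centred now. Notch 1: turn to 0.49 rad.

```bash
python3 -m crank '[{"delta_rot":[0,0,0.14],"linear":[0,0,0],"gripper":0},{"delta_rot":[0,0,0.14],"linear":[0,0,0],"gripper":0},{"delta_rot":[0,0,0.12],"linear":[0,0,0],"gripper":0},{"delta_rot":[0,0,0.08],"linear":[0,0,0],"gripper":0},{"delta_rot":[0,0,0],"linear":[0,0,0],"gripper":0}]'
cat > st.py <<'E'
from h import *
s=r.sense();R=s['ee_rot'];print('F',s['wrist_force']@R,'M',s['moment']@R,s['gripper_width'],tojig(s['tcp_pos']),s["tcp_pos"][2],'cw rad',-np.arctan2(R[1,0],R[0,0])+a,s["time_s"])
E
python3 st.py
```

```text
time_s: 14.52
tcp_pos: [0.5321, -0.1586, 0.079]
ee_rot: [[0.782, -0.623, 0.001], [-0.623, -0.782, 0.001], [-0.0, -0.001, -1.0]]
wrist_force: [-0.9, 6.5, 5.1]
gripper_width: 0.274
F [-4.7638 -4.5737 -5.1441] M [ 1.1259 -1.5295  0.0189] 0.27393555051934165 [[0.1071 0.1977]] 0.07899390027677242 cw rad 0.49663782838461 14.525
```

```bash
python3 -m crank '[{"delta_rot":[0,0,0],"linear":[0,0,0],"gripper":50},{"delta_rot":[0,0,0],"linear":[0,0,0],"gripper":50},{"delta_rot":[0,0,0],"linear":[0,0,0],"gripper":50},{"delta_rot":[0,0,0],"linear":[0,0,0],"gripper":50}]'
python3 st.py; python3 -c "
from h import *
c=capture('wrist');cv2.imwrite('pics/w14.png',c['img'])"
```

```text
time_s: 15.02
tcp_pos: [0.5318, -0.1596, 0.0783]
ee_rot: [[0.782, -0.623, -0.0], [-0.623, -0.782, -0.0], [-0.0, 0.0, -1.0]]
wrist_force: [-0.5, -0.3, 0.3]
gripper_width: 0.492
F [-0.2457  0.5675 -0.2699] M [ 0.0325 -0.0174 -0.0219] 0.4916776665736921 [[-0.107 -0.809]] 0.07832691017740528 cw rad 0.4966358276297588 15.025
```

View pics/w14.png

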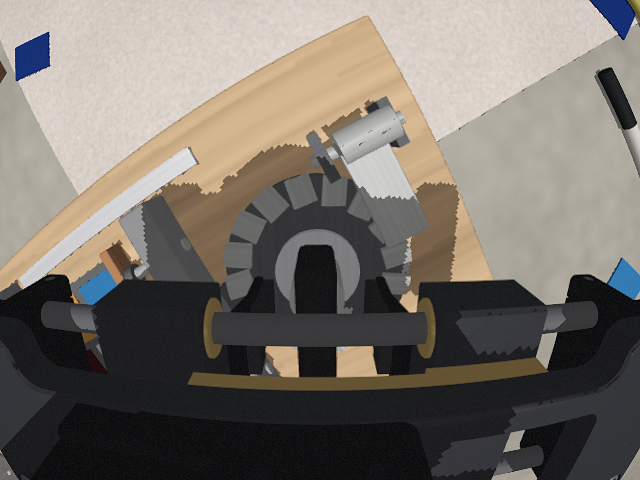

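The knob bar is still vertical in the image at (316,300), with no springback, so notch 1 is not held. I'll regrip and turn to notch 2.

```bash
python3 -m crank '[{"delta_rot":[0,0,0],"linear":[0,-0.001,0],"gripper":0},{"delta_rot":[0,0,0],"linear":[0,0,0],"gripper":0},{"delta_rot":[0,0,0],"linear":[0,0,0],"gripper":0},{"delta_rot":[0,0,0],"linear":[0,0,0],"gripper":0}]'; python3 st.py
```

```text
time_s: 15.58
tcp_pos: [0.5324, -0.1587, 0.0786]
ee_rot: [[0.782, -0.623, -0.0], [-0.623, -0.782, -0.0], [-0.0, 0.0, -1.0]]
wrist_force: [-0.5, -1.0, 0.2]
gripper_width: 0.269
F [ 0.2047  1.0699 -0.1513] M [-0.3106  0.109   0.0181] 0.2694074712473481 [[0.3621 0.2111]] 0.07860574768154005 cw rad 0.4963159029416434 15.575
```

```bash
python3 -m crank '[{"delta_rot":[0,0,0.1],"linear":[0,0,0],"gripper":0},{"delta_rot":[0,0,0.05],"linear":[0,0,0],"gripper":0},{"delta_rot":[0,0,0],"linear":[0,0,0],"gripper":0}]';python3 st.py; python3 -m crank '[{"delta_rot":[0,0,0.08],"linear":[0,0,0],"gripper":0},{"delta_rot":[0,0,0],"linear":[0,0,0],"gripper":0}]';python3 st.py;python3 -m crank '[{"delta_rot":[0,0,0.08],"linear":[0,0,0],"gripper":0},{"delta_rot":[0,0,0],"linear":[0,0,0],"gripper":0}]';python3 st.py;python3 -m crank '[{"delta_rot":[0,0,0.08],"linear":[0,0,0],"gripper":0},{"delta_rot":[0,0,0],"linear":[0,0,0],"gripper":0}]';python3 st.py
```

```text
time_s: 15.95
tcp_pos: [0.5325, -0.1586, 0.0786]
ee_rot: [[0.681, -0.733, -0.0], [-0.733, -0.681, -0.0], [0.0, 0.0, -1.0]]
wrist_force: [-0.7, -1.7, 0.1]
gripper_width: 0.278
F [ 0.7971  1.6428 -0.0931] M [-0.2693  0.0887 -0.0328] 0.27761786727124255 [[0.4286 0.2981]] 0.07862644145731557 cw rad 0.6458351162621724 15.95
time_s: 16.2
tcp_pos: [0.5325, -0.1585, 0.0786]
ee_rot: [[0.621, -0.784, -0.0], [-0.784, -0.621, -0.0], [-0.0, 0.0, -1.0]]
wrist_force: [-1.0, -1.1, -0.1]
gripper_width: 0.274
F [0.2371 1.4356 0.0589] M [-0.1966  0.1315 -0.0103] 0.2735715177205557 [[0.4228 0.359 ]] 0.07858594292167839 cw rad 0.7247183935095719 16.2
time_s: 16.45
tcp_pos: [0.5325, -0.1585, 0.0786]
ee_rot: [[0.557, -0.831, -0.0], [-0.831, -0.557, -0.0], [0.0, 0.0, -1.0]]
wrist_force: [-0.1, -0.2, -0.4]
gripper_width: 0.272
F [0.1492 0.1949 0.3744] M [-0.1286  0.1905 -0.0917] 0.2718421191768745 [[0.4582 0.3708]] 0.07859291704165314 cw rad 0.8039727663352212 16.45
time_s: 16.7
tcp_pos: [0.5326, -0.1585, 0.0786]
ee_rot: [[0.489, -0.872, 0.0], [-0.872, -0.489, 0.0], [0.0, -0.0, -1.0]]
wrist_force: [-0.4, -0.8, 0.1]
gripper_width: 0.274
F [ 0.4831  0.6809 -0.1047] M [-0.0312  0.1721 -0.094 ] 0.2739789505554292 [[0.4995 0.412 ]] 0.07858747193801527 cw rad 0.8836382073978365 16.7
```

The moment about the knob axis steps to −0.09 Nm between 0.72 and 0.80 rad, so the bar met the glass there. I'll let go at 0.884 rad and see where it comes to rest.

```bash
python3 -m crank '[{"delta_rot":[0,0,0],"linear":[0,0,0],"gripper":50},{"delta_rot":[0,0,0],"linear":[0,0,0],"gripper":50},{"delta_rot":[0,0,0],"linear":[0,0,0],"gripper":50},{"delta_rot":[0,0,0],"linear":[0,0,0],"gripper":50},{"delta_rot":[0,0,0],"linear":[0,0,0],"gripper":50}]'
python3 st.py; python3 -c "
from h import *
c=capture('wrist');cv2.imwrite('pics/w15.png',c['img'])"
```

```text
time_s: 17.32
tcp_pos: [0.5325, -0.1585, 0.0786]
ee_rot: [[0.487, -0.874, 0.0], [-0.874, -0.487, -0.0], [0.0, -0.0, -1.0]]
wrist_force: [0.3, -0.2, -0.4]
gripper_width: 0.496
F [ 0.3517 -0.1445  0.3597] M [ 0.048  -0.0699  0.028 ] 0.49607205367376633 [[0.4715 0.3773]] 0.07860488602724656 cw rad 0.8861895438027899 17.325
```

View pics/w15.png

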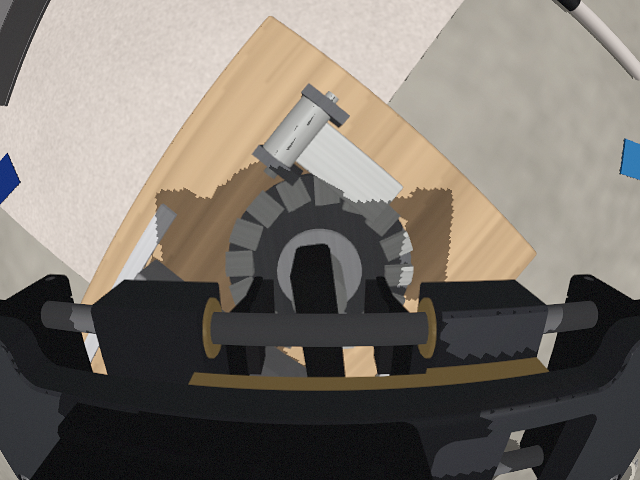

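The knob sprang back by several degrees. The critical question is whether it rests on the pawl (0.765 rad = 43.8°) or stopped short of it. I'll rise, leaving the tool unrotated, and measure the rest angle well.

```bash
python3 -m crank '[{"delta_rot":[0,0,0],"linear":[0,0,-0.06],"gripper":50},{"delta_rot":[0,0,-0.188],"linear":[0,0,-0.06],"gripper":50},{"delta_rot":[0,0,-0.188],"linear":[-0.03,0,0],"gripper":50},{"delta_rot":[0,0,-0.188],"linear":[-0.03,0,0],"gripper":50},{"delta_rot":[0,0,-0.188],"linear":[-0.01,0,0],"gripper":50},{"delta_rot":[0,0,-0.13],"linear":[0,0,0],"gripper":50},{"delta_rot":[0,0,0],"linear":[0,0,0],"gripper":50}]'
python3 st.py
python3 - <<'E'
from h import *
c=capture('wrist');print(knob(c,(1.5,1)))
cv2.imwrite('pics/w16.png',c['img'])
E
```

```text
time_s: 18.25
tcp_pos: [0.4812, -0.1115, 0.1988]
ee_rot: [[0.983, -0.183, 0.0], [-0.183, -0.983, 0.0], [0.0, -0.0, -1.0]]
wrist_force: [-0.3, -0.0, -0.1]
gripper_width: 0.5
F [-0.3142  0.1021  0.1319] M [ 0.0285  0.0075 -0.0547] 0.5002869126530913 [[-58.2708  37.6428]] 0.1987745200707776 cw rad 0.00764187442527639 18.25
(((0.8187856674194336, 3.3101749420166016), (18.330875396728516, 50.61425018310547), 46.84036636352539), np.float32(43.159634))
```

View pics/w16.png

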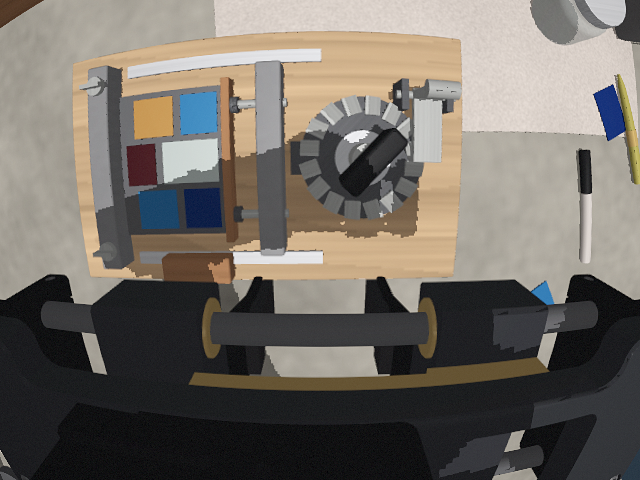

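The measurement is 43.2°, but with oblique sides. I'll put the camera straight above the knob and lower for a sharp reading.

```bash
python3 -m crank '[{"delta_rot":[0,0,0],"linear":[-0.013,0.036,0],"gripper":50},{"delta_rot":[0,0,0],"linear":[0,0,0.04],"gripper":50},{"delta_rot":[0,0,0],"linear":[0,0,0.035],"gripper":50},{"delta_rot":[0,0,0],"linear":[0,0,0],"gripper":50},{"delta_rot":[0,0,0],"linear":[0,0,0],"gripper":50}]'
python3 st.py
python3 - <<'E'
from h import *
c=capture('wrist');T=np.array(c["world_from_camera"]);print(tojig(T[:3,3]),T[2,3])
cv2.imwrite('pics/w17.png',c['img'])
p=projf(c,np.r_[toworld([[1,1]])[0],.114])[0].astype(int);print(p)
x=c["img"][p[1]-90:p[1]+90,p[0]-120:p[0]+120];cv2.imwrite("pics/w17z.png",cv2.resize(x,(800,600),interpolation=2))
E
```

```text
time_s: 18.92
tcp_pos: [0.4632, -0.1449, 0.1247]
ee_rot: [[0.983, -0.182, 0.002], [-0.182, -0.983, -0.001], [0.002, 0.0, -1.0]]
wrist_force: [0.4, 0.6, 0.7]
gripper_width: 0.5
F [ 0.3265 -0.6666 -0.7145] M [-0.0612  0.0354  0.0285] 0.5004642584180278 [[-70.1566   1.6528]] 0.12473701159118566 cw rad 0.006606898257476845 18.925
[[1.6946 2.2319]] 0.28690114258393695
[321 144]
```

View pics/w17.png

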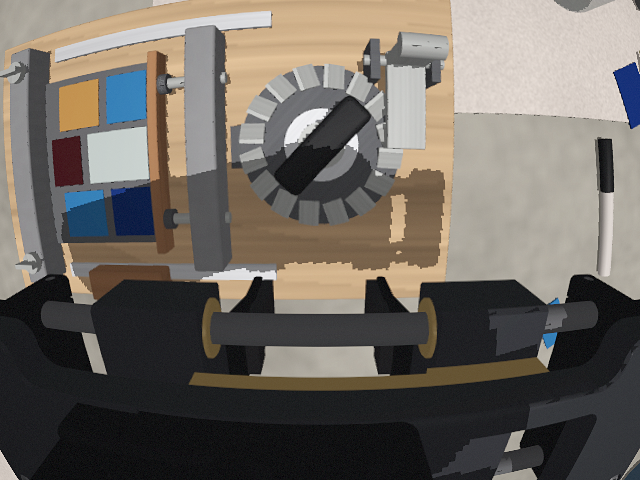

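View pics/w17z.png

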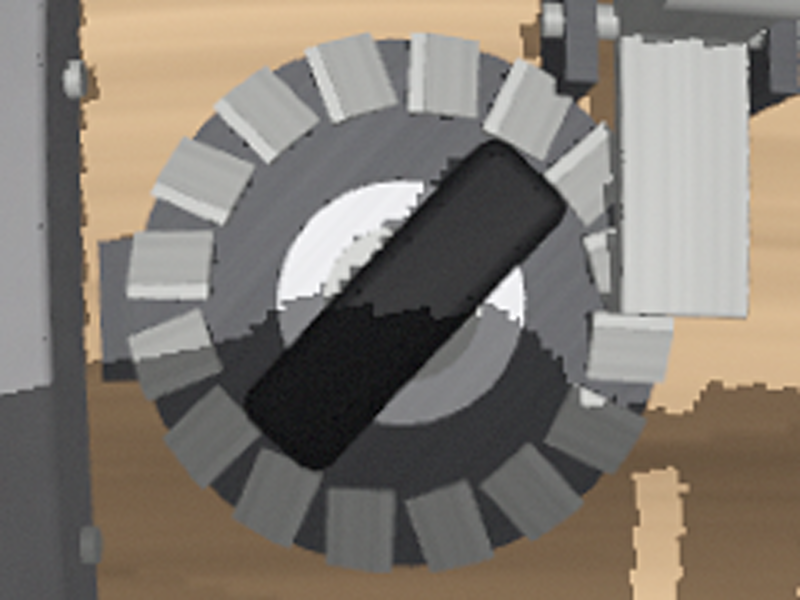

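```bash
cat > ka.py <<'E'
from h import *
def ka(thr=52,show=None):
    c=capture('wrist');g=cv2.cvtColor(c["img"],cv2.COLOR_BGR2GRAY)
    p=projf(c,np.r_[toworld([[1.5,2]])[0],.114])[0]
    k=np.zeros_like(g);cv2.circle(k,tuple(int(v) for v in p),66,255,-1)
    for t in (thr-8,thr,thr+8):
        m=((g<t)&(k>0)).astype(np.uint8);m=cv2.morphologyEx(m,cv2.MORPH_OPEN,np.ones((9,9)))
        n,l,st,ce=cv2.connectedComponentsWithStats(m);i=l[int(p[1]),int(p[0])]
        if i==0:print("none");continue
        cs,_=cv2.findContours((l==i).astype(np.uint8),0,1)
        q=tojig(castf(c,max(cs,key=cv2.contourArea)[:,0],.114)).astype(np.float32)
        rc=cv2.minAreaRect(q)
        # moments-based axis as well
        ys,xs=np.nonzero(l==i);Q=tojig(castf(c,np.c_[xs,ys],.114));Q=Q-Q.mean(0);w,v=np.linalg.eigh(Q.T@Q);e=v[:,1]
        # side lines: contour points away from ends
        e2=e/np.linalg.norm(e);nrm=np.array([-e2[1],e2[0]]);C=q-q.mean(0);u=C@e2;w_=C@nrm
        ang=[]
        for sgn in(1,-1):
            s=(np.abs(u)<18)&(w_*sgn>0);fx=cv2.fitLine(q[s].astype(np.float32),cv2.DIST_HUBER,0,.01,.01).ravel();ang.append(round(float(np.degrees(np.arctan2(-fx[1],fx[0]))%180),2))
        print(t,"rect",rc[1],"centre",np.round(rc[0],1),"pca",np.degrees(np.arctan2(-e[1],e[0]))%180,"sides",ang)
    if show is not None:
        cv2.imwrite(show,(l==i).astype(np.uint8)*255)
    # jig yaw check: jaw back edge (grey -> wood/dark), sampled at several jig x
    return c
if __name__=="__main__":
    import sys;c=ka(show="pics/mask_%s.png"%sys.argv[1])
E
python3 ka.py a
python3 - <<'E'
from h import *
c=capture('wrist');
g=cv2.GaussianBlur(cv2.cvtColor(c["img"],cv2.COLOR_BGR2GRAY),(0,0),1)
# pawl arm right/left edges, jaw edges: pixel picks
for n,p,z in[("jawback",(227,50),.049),("jawback",(229.5,240),.049),("jawfront",(186,50),.049),("jawfront",(191,240),.049)]:
    print(n,tojig(castf(c,p,z)))
E
```

```text
none
none
none
jawback [[65.7172 61.3127]]
jawback [[-61.468   63.2383]]
jawfront [[68.8822 89.7914]]
jawfront [[-61.2632  91.1409]]
```

Run:
```python
import cv2
g=cv2.cvtColor(cv2.imread('pics/w17.png'),cv2.COLOR_BGR2GRAY)
for y,x0,x1 in((120,315,365),(144,290,350),(165,280,340)): print(y,g[y,x0:x1].tolist())
```

```text
120 [221, 167, 124, 129, 130, 133, 128, 97, 33, 25, 30, 37, 40, 43, 48, 54, 56, 56, 55, 55, 56, 56, 54, 56, 58, 55, 55, 58, 56, 58, 56, 59, 56, 56, 57, 58, 58, 59, 57, 56, 59, 60, 60, 60, 60, 61, 59, 53, 47, 43]
144 [129, 130, 129, 129, 133, 131, 133, 136, 117, 88, 44, 17, 31, 35, 39, 43, 50, 55, 59, 58, 49, 51, 50, 59, 60, 60, 61, 58, 60, 58, 58, 60, 60, 61, 61, 59, 58, 61, 59, 60, 60, 57, 58, 58, 58, 59, 56, 53, 56, 48, 46, 41, 39, 32, 25, 33, 146, 230, 243, 241]
165 [42, 20, 19, 21, 25, 22, 28, 25, 20, 26, 28, 24, 25, 23, 27, 27, 24, 21, 19, 28, 25, 25, 26, 22, 23, 26, 23, 27, 20, 23, 29, 25, 20, 21, 23, 23, 27, 27, 24, 23, 21, 22, 18, 19, 18, 17, 70, 105, 113, 111, 108, 107, 110, 120, 129, 133, 132, 130, 130, 129]
```

```bash
cat > ka.py <<'E'
from h import *
import sys
def ka(deg,cen=(1,2.5)):
    c=capture('wrist');g=cv2.GaussianBlur(cv2.cvtColor(c["img"],cv2.COLOR_BGR2GRAY),(0,0),.7).astype(np.float32)
    cen=np.array(cen,float)
    for it in range(3):
        t=np.deg2rad(deg);e=np.array([np.cos(t),-np.sin(t)]);n=np.array([-e[1],e[0]])
        L=[];
        for sg in(1,-1):
            P=[]
            for u in np.arange(-19,19.1,1.0):
                w=np.arange(4.5,12,.1)*sg;q=cen+u*e+w[:,None]*n
                px=projf(c,np.c_[toworld(q),np.full(len(q),.114)]).astype(np.float32)
                v=cv2.remap(g,px[:,0].reshape(1,-1),px[:,1].reshape(1,-1),cv2.INTER_LINEAR).ravel()
                d=np.gradient(v);i=int(np.argmax(d))
                if d[i]>.5:P.append(q[i])
            P=np.array(P,np.float32);l=cv2.fitLine(P,cv2.DIST_HUBER,0,.01,.01).ravel();L.append((l,len(P)))
        ang=[np.degrees(np.arctan2(-l[1],l[0])) for l,_ in L];ang=[(x-deg+90)%180-90+deg for x in ang]
        off=[float((l[2:]-cen)@n) for l,_ in L]
        cen=cen+n*(sum(off)/2);deg=float(np.mean(ang))
    print("sides",np.round(ang,2),"mean",round(deg,2),"rad",round(np.deg2rad(deg),4),"off",np.round(off,2),"n",[k for _,k in L],"cen",cen)
    return deg
if __name__=="__main__": ka(float(sys.argv[1]))
E
python3 ka.py 44; python3 ka.py 42
```

```text
sides [42.4  43.24] mean 42.82 rad 0.7474 off [ 7.89 -7.86] n [39, 39] cen [0.0652 1.5339]
sides [42.88 43.19] mean 43.03 rad 0.7511 off [ 7.85 -7.84] n [39, 39] cen [0.0834 1.4794]
```

The knob rests at about 42.9° by camera (0.749 rad), which matches the pawl position (43.8°) within my yaw error and is not short of it. Inertia could have carried an unloaded wheel there, though. So I'll test the load just off the pawl: grip at 0.76 rad and average the moment.

```bash
python3 -m crank '[{"delta_rot":[0,0,0],"linear":[0,0,-0.06],"gripper":50},{"delta_rot":[0,0,0],"linear":[0.035,0.0014,-0.01],"gripper":50},{"delta_rot":[0,0,0],"linear":[0.0356,0,0],"gripper":50},{"delta_rot":[0,0,0.188],"linear":[0,0,0],"gripper":50},{"delta_rot":[0,0,0.188],"linear":[0,0,0],"gripper":50},{"delta_rot":[0,0,0.188],"linear":[0,0,0.03],"gripper":50},{"delta_rot":[0,0,0.188],"linear":[0,0,0.03],"gripper":50},{"delta_rot":[0,0,0.005],"linear":[0,0,0.03],"gripper":50},{"delta_rot":[0,0,0],"linear":[0,0,0.026],"gripper":50},{"delta_rot":[0,0,0],"linear":[0,0,0],"gripper":50}]'
cat > mz.py <<'E'
from h import *
M=[]
for i in range(8):
    capture('top');s=r.sense();M.append(np.r_[s['wrist_force']@s['ee_rot'],s['moment']@s['ee_rot']])
M=np.array(M);R=s['ee_rot'];print("F",M[:,:3].mean(0),"Mz",M[:,5].mean(),"+-",M[:,5].std()/8**.5,s['gripper_width'],tojig(s['tcp_pos']),s["tcp_pos"][2],'cw rad',-np.arctan2(R[1,0],R[0,0])+a,s["time_s"])
E
python3 mz.py
```

```text
time_s: 20.42
tcp_pos: [0.5299, -0.1588, 0.0762]
ee_rot: [[0.591, -0.806, -0.004], [-0.806, -0.591, 0.0], [-0.003, 0.003, -1.0]]
wrist_force: [-0.3, -0.3, 0.8]
gripper_width: 0.497
F [ 0.0398  0.0714 -0.1129] Mz 0.0015674458607543031 +- 0.009414336557094036 0.5026395733258564 [[-0.33   -0.1341]] 0.07852419915215754 cw rad 0.7612774215736413 20.825
```

Zero bias is fine. Now I close the gripper.

```bash
python3 -m crank '[{"delta_rot":[0,0,0],"linear":[0.0005,0,0],"gripper":0},{"delta_rot":[0,0,0],"linear":[0,0,0],"gripper":0},{"delta_rot":[0,0,0],"linear":[0,0,0],"gripper":0},{"delta_rot":[0,0,0],"linear":[0,0,0],"gripper":0}]'
python3 mz.py
python3 -m crank '[{"delta_rot":[0,0,0.01],"linear":[0,0,0],"gripper":0},{"delta_rot":[0,0,0],"linear":[0,0,0],"gripper":0}]'
python3 mz.py
python3 -m crank '[{"delta_rot":[0,0,0.01],"linear":[0,0,0],"gripper":0},{"delta_rot":[0,0,0],"linear":[0,0,0],"gripper":0}]'
python3 mz.py
python3 -m crank '[{"delta_rot":[0,0,0.02],"linear":[0,0,0],"gripper":0},{"delta_rot":[0,0,0],"linear":[0,0,0],"gripper":0}]'
python3 mz.py
```

```text
time_s: 21.32
tcp_pos: [0.5325, -0.1588, 0.0777]
ee_rot: [[0.592, -0.806, 0.002], [-0.806, -0.592, 0.0], [0.001, -0.002, -1.0]]
wrist_force: [4.0, 3.6, -1.1]
gripper_width: 0.272
F [-1.9066 -5.0083  1.2337] Mz -0.048400758488556364 +- 0.00939060621188057 0.27499437415836553 [[0.4755 0.0963]] 0.07771747028019263 cw rad 0.7610254215321499 21.725
time_s: 21.98
tcp_pos: [0.5325, -0.1588, 0.0777]
ee_rot: [[0.584, -0.812, 0.002], [-0.812, -0.584, 0.0], [0.001, -0.002, -1.0]]
wrist_force: [2.5, 4.6, -1.7]
gripper_width: 0.276
F [-1.6625 -4.9012  1.0872] Mz -0.08913956501185585 +- 0.005777029451911236 0.2755495916827858 [[0.4977 0.1232]] 0.07770515905209469 cw rad 0.7708476490388684 22.375
time_s: 22.62
tcp_pos: [0.5325, -0.1588, 0.0777]
ee_rot: [[0.576, -0.818, 0.002], [-0.818, -0.576, 0.0], [0.001, -0.002, -1.0]]
wrist_force: [3.8, 4.6, -1.3]
gripper_width: 0.275
F [-1.6163 -5.4062  0.9837] Mz -0.08927953542616758 +- 0.00886635272904173 0.2738466508969214 [[0.482  0.1209]] 0.07772121867718461 cw rad 0.7808000457852476 23.025
time_s: 23.28
tcp_pos: [0.5325, -0.1588, 0.0777]
ee_rot: [[0.559, -0.829, 0.002], [-0.829, -0.559, 0.0], [0.001, -0.002, -1.0]]
wrist_force: [2.8, 3.3, -1.9]
gripper_width: 0.276
F [-2.0189 -5.1924  1.534 ] Mz -0.07859305474976241 +- 0.009143820091487112 0.27719953383177354 [[0.4825 0.1106]] 0.07770743498775379 cw rad 0.8008072738848999 23.675
```

The load is present at and above 0.771 rad (−0.09 Nm), while 0.761 is less clear (−0.048). To be sure it stays loaded right down to the pawl, I'll ease the gripped knob back in small steps. I'll stay short of pressing on the pawl and stop if the load vanishes.

```bash
sed -i 's/range(8)/range(16)/;s/8\*\*.5/4/' mz.py
python3 -m crank '[{"delta_rot":[0,0,-0.02],"linear":[0,-0.002,0],"gripper":0},{"delta_rot":[0,0,0],"linear":[0,0,0],"gripper":0}]'
python3 mz.py
python3 -m crank '[{"delta_rot":[0,0,-0.01],"linear":[0,0,0],"gripper":0},{"delta_rot":[0,0,0],"linear":[0,0,0],"gripper":0}]'
python3 mz.py
python3 -m crank '[{"delta_rot":[0,0,-0.007],"linear":[0,0,0],"gripper":0},{"delta_rot":[0,0,0],"linear":[0,0,0],"gripper":0}]'
python3 mz.py
```

```text
time_s: 23.92
tcp_pos: [0.5326, -0.1586, 0.0777]
ee_rot: [[0.576, -0.818, -0.001], [-0.818, -0.576, -0.001], [-0.0, 0.002, -1.0]]
wrist_force: [0.3, -0.2, 0.9]
gripper_width: 0.276
F [ 0.7679  2.2714 -2.5956] Mz -0.07954573639842555 +- 0.005628342633829838 0.27808380197566374 [[0.5628 0.4056]] 0.07760394467111309 cw rad 0.7814260307084303 24.725
time_s: 24.98
tcp_pos: [0.5327, -0.1585, 0.0777]
ee_rot: [[0.584, -0.812, -0.001], [-0.812, -0.584, -0.0], [-0.0, 0.001, -1.0]]
wrist_force: [-2.3, -4.0, 3.4]
gripper_width: 0.274
F [ 1.7124  5.1505 -3.4856] Mz -0.0910961013520201 +- 0.007070003108475781 0.27647637826211086 [[0.5818 0.4128]] 0.07760833783409848 cw rad 0.7711063911071712 25.775
time_s: 26.02
tcp_pos: [0.5327, -0.1585, 0.0776]
ee_rot: [[0.589, -0.808, -0.001], [-0.808, -0.589, -0.0], [-0.0, 0.001, -1.0]]
wrist_force: [-2.8, -4.0, 3.7]
gripper_width: 0.278
F [ 2.1533  5.0904 -3.8404] Mz -0.0758023593968198 +- 0.006742515165859273 0.27787772503420843 [[0.5617 0.3992]] 0.07761693453775163 cw rad 0.7641670451882996 26.825
```

At 0.764 rad it still carries the full load (−0.076). One more small step.

```bash
python3 -m crank '[{"delta_rot":[0,0,-0.006],"linear":[0,0,0],"gripper":0},{"delta_rot":[0,0,0],"linear":[0,0,0],"gripper":0}]'
python3 mz.py
python3 -m crank '[{"delta_rot":[0,0,-0.005],"linear":[0,0,0],"gripper":0},{"delta_rot":[0,0,0],"linear":[0,0,0],"gripper":0}]'
python3 mz.py
```

```text
time_s: 27.08
tcp_pos: [0.5326, -0.1585, 0.0776]
ee_rot: [[0.594, -0.804, -0.001], [-0.804, -0.594, -0.0], [-0.0, 0.001, -1.0]]
wrist_force: [-2.3, -4.1, 4.0]
gripper_width: 0.275
F [ 1.9226  5.0503 -3.8219] Mz -0.030454673847929967 +- 0.006576699916527271 0.27929150507710604 [[0.5843 0.4197]] 0.0776341720032458 cw rad 0.758350661981687 27.875
time_s: 28.12
tcp_pos: [0.5326, -0.1585, 0.0776]
ee_rot: [[0.598, -0.802, -0.001], [-0.802, -0.598, -0.0], [-0.0, 0.001, -1.0]]
wrist_force: [-3.0, -4.5, 3.7]
gripper_width: 0.276
F [ 1.5791  4.9735 -3.5288] Mz -0.002716122499044688 +- 0.007626752864122145 0.2776772302649931 [[0.5457 0.3959]] 0.07762434830941381 cw rad 0.7535758750424457 28.925
```

The curve is reversible with no friction gap: about −0.08 Nm down to 0.764, then it fades as the pawl takes the load. I'll release gently, zero the sensor for an absolute load estimate, and re-measure the rest angle.

```bash
python3 -m crank '[{"delta_rot":[0,0,0.01],"linear":[0,0,0],"gripper":50},{"delta_rot":[0,0,0],"linear":[0,0,0],"gripper":50},{"delta_rot":[0,0,0],"linear":[0,0,0],"gripper":50},{"delta_rot":[0,0,0],"linear":[0,0,0],"gripper":50}]'
python3 mz.py;python3 mz.py
```

```text
time_s: 29.42
tcp_pos: [0.5334, -0.1578, 0.0775]
ee_rot: [[0.59, -0.807, 0.0], [-0.807, -0.59, 0.0], [-0.0, -0.0, -1.0]]
wrist_force: [-0.3, 0.6, 0.4]
gripper_width: 0.491
F [0.0037 0.1885 0.1103] Mz 0.020794933365857235 +- 0.007252683337692356 0.5020705525495925 [[1.0084 0.8137]] 0.07757913989301808 cw rad 0.7633579285886904 30.225
F [0.0811 0.0812 0.1493] Mz -0.015000345523772851 +- 0.006012895881692011 0.4979826951146063 [[0.9902 0.8177]] 0.07759683431679047 cw rad 0.7633014104492745 31.025
```

```bash
python3 -m crank '[{"delta_rot":[0,0,0],"linear":[0,0,-0.06],"gripper":50},{"delta_rot":[0,0,-0.188],"linear":[0,0,-0.06],"gripper":50},{"delta_rot":[0,0,-0.188],"linear":[0,0,0],"gripper":50},{"delta_rot":[0,0,-0.188],"linear":[0,0,0],"gripper":50},{"delta_rot":[0,0,-0.188],"linear":[0,0,0],"gripper":50},{"delta_rot":[0,0,0],"linear":[-0.035,0,0.03],"gripper":50},{"delta_rot":[0,0,0],"linear":[-0.036,0,0.04],"gripper":50},{"delta_rot":[0,0,0],"linear":[0,0,0],"gripper":50},{"delta_rot":[0,0,0],"linear":[0,0,0],"gripper":50}]'
python3 st.py; python3 ka.py 43;python3 ka.py 43
python3 - <<'E'
from h import *
c=capture('wrist');cv2.imwrite('pics/w20.png',c['img'])
cv2.imwrite('pics/w20z.png',cv2.resize(c['img'][30:290,0:300],(692,600),interpolation=2))
E
```

```text
time_s: 32.15
tcp_pos: [0.4646, -0.1449, 0.1284]
ee_rot: [[0.982, -0.188, 0.002], [-0.188, -0.982, -0.001], [0.002, 0.0, -1.0]]
wrist_force: [1.1, -0.1, 0.1]
gripper_width: 0.497
F [ 1.0656 -0.131  -0.1082] M [-0.0315  0.0659 -0.0039] 0.49748795285965114 [[-68.7736   1.8369]] 0.12839355899864707 cw rad 0.012603848791726852 32.15
sides [42.79 43.13] mean 42.96 rad 0.7498 off [ 7.81 -7.81] n [39, 39] cen [0.052  1.4834]
sides [41.96 43.24] mean 42.6 rad 0.7435 off [ 7.99 -7.91] n [39, 39] cen [0.1424 1.5807]
```

View pics/w20z.png

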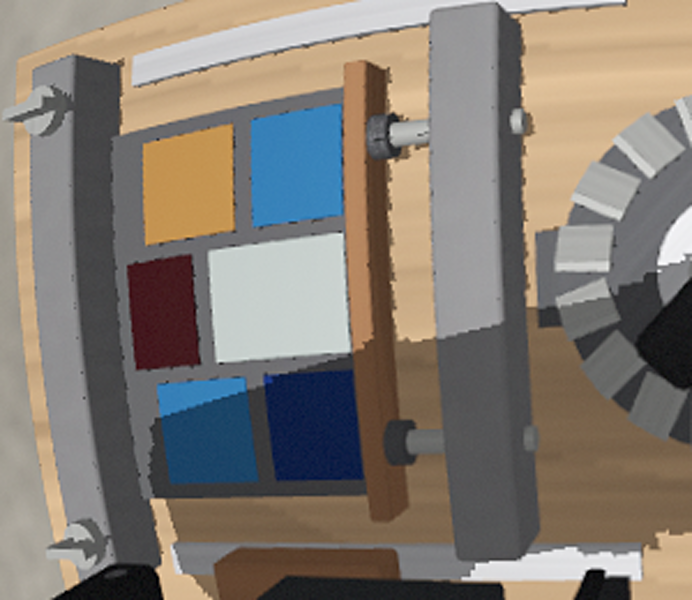

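The knob came to rest at the same 42.6–43.0° again, after a gentle release from only 0.763 rad. So the load presses it onto the pawl at notch 2. I'll retract upward and do a last check.

```bash
python3 -m crank '[{"delta_rot":[0,0,0],"linear":[0,0,-0.05],"gripper":50},{"delta_rot":[0,0,0],"linear":[-0.03,0,-0.05],"gripper":50},{"delta_rot":[0,0,0],"linear":[0,-0.06,-0.04],"gripper":50},{"delta_rot":[0,0,0],"linear":[0,-0.06,0],"gripper":50},{"delta_rot":[0,0,0],"linear":[0,-0.06,0],"gripper":50},{"delta_rot":[0,0,0],"linear":[0,0,0],"gripper":50},{"delta_rot":[0,0,0],"linear":[0,0,0],"gripper":50}]'
python3 - <<'E'
from h import *
c=capture('scene');cv2.imwrite('pics/s21.png',c['img'])
cv2.imwrite('pics/s21z.png',cv2.resize(c['img'][210:370,210:430],(800,582),interpolation=2))
E
```

```text
time_s: 33.17
tcp_pos: [0.4667, 0.03, 0.2627]
ee_rot: [[0.982, -0.188, 0.001], [-0.188, -0.982, 0.0], [0.001, -0.0, -1.0]]
wrist_force: [0.5, 0.3, -0.9]
gripper_width: 0.5
```

View pics/s21z.png

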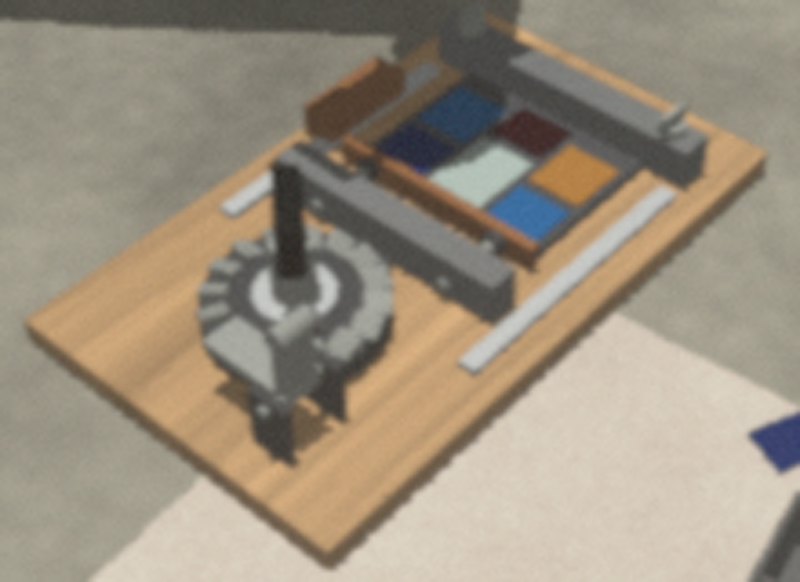

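View pics/s21.png

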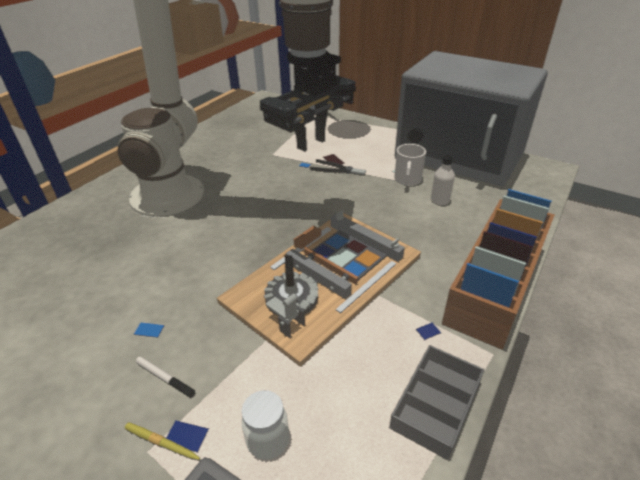

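The last picture shows the pawl engaged, the bar on the glass and the bystanders where they were. The arm is clear, so I'm handing in.

```bash
python3 -c "
from station import workorder
print(workorder.finish_job())"
```

```text
the job is handed in; nothing more can be done
None
```

I flipped the pawl over, wound the knob back to its open stop, flipped the pawl down again, and clicked up to notch 2. I handed in at about 33 s, and no verdict was reported.

**Open stop:** the resisting moment jumped to 0.28 Nm there, and the camera read the knob at about 0°.

**Notch 1:** the knob stayed where I let it go, so it was not held.

**Notch 2:**
- Let go at 0.884 rad, the knob sprang back to 42.9°. The pawl should catch it at 43.8°.
- I then gripped the knob again and eased it back towards the pawl in small steps. The load stayed at about 0.08 Nm down to 0.764 rad, then faded as the pawl took it.
- After a gentle second release it came to rest at the same 42.6–43.0°.
- In that easing back I went down to 0.754 rad, nominally 0.011 past the 0.765 catch angle. The moment only faded to zero, so I did not press on the pawl.

**Where the checks disagreed:**
- **Contact point:** the first unwinding stopped at 0.645 rad and the averaged torque suggested about 0.56. Single torque readings on the way up put contact between 0.72 and 0.80. The panel edge in the picture gave 8 ± 1 mm of jaw travel, or about 0.79 rad.
- **Decision:** the catch angle is 0.765 rad, so those last two leave the margin thin. I took the repeated spring-back onto the pawl as deciding for notch 2.
- **Camera angle:** it reads about 1° under the nominal catch angle, within my estimate of the jig's yaw.

The glass was not touched, and the last scene picture showed the other things where they lay.

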